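Pull-check the kiln probe, then unlock the lid stay and shut the lid

TASK

The small test kiln is about to be fired. First prove that its yellow temperature probe is latched: grip its head, pull it straight out along its own slant with slowly rising force up to about 12 N (never more than 18 N), hold that pull for about a second, then let go so it springs home. After that push the red knuckle of the locked folding stay rearward until the stay gives way with the lid still up, and lower the lid by its black handle, gently and under control, until it is fully shut; leave the pottery around the kiln where it stands.

Things in the scene. Friction and masses are not known exactly. Their poses are not given: they have to be found in the camera images.
- kiln: Fixed cream-brick bench kiln in a steel jacket, 190 mm deep (its x), 220 mm wide (its y), open-topped, rim 155 mm above the bench. Origin: under its centre, on the bench. x axis: from its front (grey panel, robot side) to its rear, where the lid is hinged; y axis: to the side with the probe; z up. Fixed, but its place and yaw differ each time.
- probe_grip (a point): Mid-length of the probe's yellow head, a cylinder 22 mm in diameter, 48 mm long; moves with it. z axis: out of its socket, the pull direction, leaning 35 degrees from vertical towards the kiln's +y; x axis: the kiln's x. At rest at kiln frame (-10, 172, 145) mm, 62 mm from the kiln's side. The fixed brass collar, 24 mm in diameter, begins 30 mm below this point along the axis.
- probe (a joint): How far the probe is drawn out against its latch spring, m: 0 seated, up to 0.022 at the stop. Stiffness 1500 N/m, so 12 N draws it out 8 mm and 18 N 12 mm; springs back to 0 when let go.
- lid_hinge (a point): Point on the lid's hinge axis (axis along the kiln's y), in the middle of its width: kiln frame (95, 0, 155) mm.
- lid_handle (a point): Middle of the lid's black handle: a round bar 12 mm in diameter, 110 mm long along the kiln's y, on two steel rods at its ends, 48 mm in front of the lid's free edge. Lid: brick, 190 x 220 x 28 mm, about 0.8 kg. The bar lies 238 mm from the hinge along the lid, 12 mm above its lower face; about 340 mm above the bench when open, 167 mm when shut.
- lid (a joint): Angle by which the lid has been lowered, rad: 0 as it stands open (48 degrees above level) at the start, 0.838 fully shut. While the stay is locked it will not go down. Hinge friction keeps it up just after the stay is broken (stay bent less than about 1.2); lowered more than about 0.2 rad it may fall and slam if let go.
- stay_knuckle (a point): Centre of the red barrel at the stay's knuckle: 18 mm in diameter, 44 mm long along the kiln's y; at the start at kiln frame (-8, -152, 177) mm. The stay's two 83 mm aluminium links lie in the plane 130 mm to the kiln's -y side. It yields to the rear (kiln +x) at 1 to 5 N. The raised lid and handle stand above: reach in leaning, from the front and above.
- stay (a joint): Bend of the stay's knuckle, rad: 0 locked against its over-centre stop, 0.19 both links in line, greater as it folds rearward (0.5, i.e. the barrel about 22 mm rearward, is safely broken); about 2.4 with the lid shut.
- jar: Bystander: unglazed lidded jar, 72 mm in diameter, 88 mm high, loose; origin under its centre.
- bowl: Bystander: grey-green bowl, 90 mm across, 50 mm high, loose; origin under its centre.
- cup: Bystander: unglazed cup, 68 mm across, 70 mm high, loose; origin under its centre.

How it is judged (in metres and radians):
On the way, in this order (a step that is already met when the one before it is completed fails the run):
1. the probe is held drawn out with at least 10 N (6.7 mm) while the lid is up on its locked stay (value of joint probe above 0.0067 m and value of joint stay below 0.1 rad), for 0.4 s.
2. the probe has been let go and is home again (within 2 mm), the stay still locked (value of joint probe below 0.002 m and contact force between the fingers and probe below 0.1 N and value of joint stay below 0.1 rad), for 0.2 s.
3. the stay is broken at its knuckle (bent past 0.4 rad) with the lid still up (lowered less than 0.3 rad) (value of joint stay above 0.4 rad and value of joint lid below 0.3 rad), for 0.2 s.
At the end, for the whole second after the job is handed in: The lid is shut (within 0.028 rad of fully shut) and at rest, the probe is seated (within 2 mm) and jar, bowl and cup are within 20 mm of where they stood (value of joint lid above 0.81 rad and value of joint probe below 0.002 m and velocity of joint lid below 0.05 rad/s and distance of each of jar, bowl, cup from where it was at the start of the episode below 0.02 m); the robot touches nothing.
It fails at once if the probe is pulled with more than 20 N (13.3 mm) (value of joint probe above 0.0133 m).
It fails at once if the probe is jerked out faster than 60 mm/s (velocity of joint probe above 0.06 m/s).
It fails at once if the lid comes down faster than 1 rad/s (velocity of joint lid above 1 rad/s).
It fails at once if jar, bowl or cup is pushed more than 20 mm or tipped (distance of any of jar, bowl, cup from where it was at the start of the episode above 0.02 m or angle between any of jar, bowl, cup's own z axis and vertical above 0.4 rad).
It also fails if it takes over 72 s, if anything falls off the work surface, if the arm or the gripper's body presses on something with over 40 N, if the wrist force passes 120 N, or if a joint passes its speed limit or range.

ROBOT

A 7-joint arm with a two-finger parallel gripper is mounted at the origin on the work surface. World frame = base frame: x ahead of the robot, y to its left, z up, the work surface at z = 0. Lengths are in mm, angles in rad, forces in N, time in s.
With the tool pointing down it reaches from about 400 to 875 mm from the base axis. Payload 4.4 kg.
Tool frame: the origin (TCP) lies midway between the tips of the shut fingers; the grasp point (between the pads) lies 19 mm behind it (ctrl.grip_point_offset is the distance from the TCP to the grasp point, in mm); z points along the fingers, y is the line along which they close (so a half turn about z gives the same grasp; the last joint's range is limited). The gripper opens to 85 mm and grips with 20 to 120 N. Pads are 22 mm wide; open, the fingers measure 114 mm over their backs; the gripper's body (76 mm by 85 mm) begins 54 mm behind the grasp point. The pads swing forward as they close: fully open they stand 13 mm farther back than shut.
Start: joints at [-1.314, 0.628, 0.038, 1.517, -0.027, 0.996, -0.02], TCP at [206.171, 616.45, 231.313] pointing down, gripper open.
Joint ranges: [-3.06, 3.06], [-0.37, 2.12], [-1.25, 1.32], [0.18, 2.47], [-1.1, 4.24], [0.23, 1.98], [-2.94, 2.94]. Speed limits (rad/s): [2.57, 2.57, 3.14, 3.14, 3.14, 3.14, 3.14].

INTERFACE

Orientations are given as [roll, pitch, yaw] about the fixed x, y, z axes, in that order (R = Rz(yaw) Ry(pitch) Rx(roll)).
In Python, from cell import ctrl gives the robot as it stands.
- The arm moves only by the tool tcp_steps, called after ">>>" as name([rows], argument=value, ...), one row to a line, values as JSON. Schema: {"type":"object","properties":{"segments":{"type":"array","items":{"type":"array","items":{"type":"array","items":{"type":"number"},"minItems":7,"maxItems":7},"minItems":1,"maxItems":12},"minItems":1,"maxItems":1},"only":{"type":"string"},"quiet":{"type":"boolean"},"lines":{"type":"string"}},"required":["segments"],"additionalProperties":false}. segments is a list that holds a single list of rows (three levels of brackets), with 1 to 12 rows, each of 7 numbers: dx, dy, dz in mm, then a rotation vector rx, ry, rz in rad, then the finger opening in mm; each row shifts and turns the commanded pose from where the row before left it, along the tool's axes as they then stand; what a row does not reach is not made up. A row lasts 1/10 s, in which the tool goes at most 50 mm and 0.15 rad, less where a joint would pass 70% of its speed; a pose out of reach is approached as far as the arm can. The fingers move at their own pace and stop on an object; the grip force is fixed at half the most. Time passes only in rows, so rows that do not move let the fingers close. The tool returns the time, the measured TCP pose, the force, the opening and the grip force at its end. only (a regular expression) keeps the lines of the reply that match it, lines (a string "A,B") keeps lines A to B, and quiet returns only ok. Input that does not fit is refused with a message, and nothing moves.
- ctrl.read_state(): the state, without advancing time (a new reading comes with each control period).
- ctrl.get_image(name): name is "side" or "top"; returns the picture (420x560x3 uint8, blue, green, red); there is no depth.
- ctrl.calibration(name): a dict with "fx", "fy", "cx", "cy" (pixels), "rvec" (rotation vector, rad) and "tvec" (3), from world to camera coordinates, as OpenCV has them. Camera axes: x right, y down, z forward; pixel columns grow to the right and rows downward; lengths in mm; the calibration is good to about 2 mm. A picture is of the moment at which its call begins. calibration takes no time and is no camera call.
- ctrl.finish_job(): hands the job in; it is judged then, once.
The state is a dict: "clock": time; "qpos": joint angles; "qd": joint speeds; "tau": joint torques, N m; "eef_pos": TCP position; "tool_rot": TCP orientation; "force": force on the tool from outside, world axes, zero at the start; "torque": the same for the moment, N m; "width": finger opening in mm; "gripper_force": force on a finger pad.
Only numpy, scipy, OpenCV 4.12 (cv2) and the standard library are available. Lean on these libraries where they do the work, as an engineer would, in place of code of your own. Each camera call takes 0.05 s, during which the arm holds its last target. There are 200 camera calls.

## Working session

There is one attempt and no reset: what is moved stays moved. The work goes in short steps, Python scripts to look and compute and a tool call to move; the robot and the scene stay as the last step left them, time stands still between calls to the robot, and variables do not carry over. Pictures are saved under pics/ and viewed, at most 10 in all, crops included, and the job is handed in when it is done.

```bash
ls; mkdir -p pics
```

Run:
```python
from cell import ctrl
import cv2
for n in("side","top"):
    cv2.imwrite(f"pics/{n}0.png",ctrl.get_image(n)); print(n,ctrl.calibration(n))
print(ctrl.read_state())
print(ctrl.grip_point_offset)
```

```text
cell.py
pics
side {'fx': 452.5165401942869, 'fy': 452.5165401942869, 'cx': 280.36083314233537, 'cy': 206.89076605034788, 'rvec': array([ 0.00966016, -2.80858864,  1.39166641]), 'tvec': array([ 536.22171207,  163.97953892, 1127.3648307 ])}
top {'fx': 481.2581676090141, 'fy': 481.2581676090141, 'cx': 282.0750058217853, 'cy': 207.12295810500635, 'rvec': array([ 2.13675229, -2.10100984,  0.2016556 ]), 'tvec': array([ -53.86278489,  579.26758712, 1469.47039068])}
{'clock': 0.1, 'qpos': array([-1.31381645,  0.62926279,  0.03845521,  1.51825771, -0.02700591,
        0.99630027, -0.01999916]), 'qd': array([-0.00059114, -0.00327839, -0.00063548, -0.00228449, -0.00043483,
       -0.00180958,  0.00017149]), 'tau': array([ 2.79321641e-03, -5.64527464e+01,  1.23057313e+00, -1.93972170e+01,
        1.13619893e-02,  5.46379466e-03,  1.30740219e-05]), 'eef_pos': array([205.98140513, 615.91367402, 230.47859386]), 'tool_rot': array([-3.13988285e+00,  1.87121052e-05,  2.81880219e+00]), 'force': array([-0.96683324,  0.11420752,  0.59363064]), 'torque': array([0.00875154, 0.00903962, 0.00277205]), 'gripper_force': 0.0, 'width': 85.26496774002057}
18.700000000000003
```
View pics/side0.png

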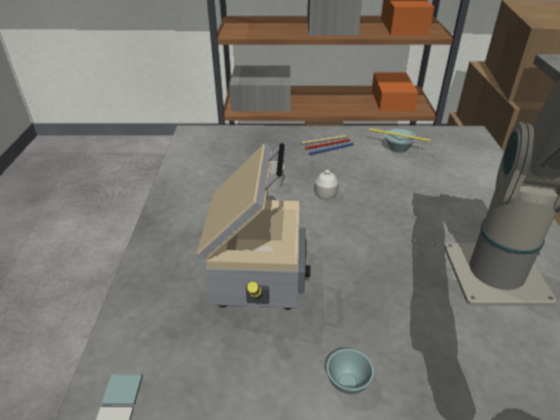

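View pics/top0.png

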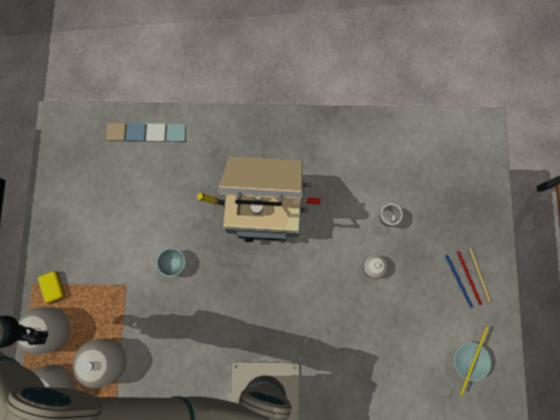

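The side view, taken from the probe side, shows the yellow probe at about (254,290) and the black handle at (281,160). In the top view the probe is at (206,198), the red knuckle at (314,201), the handle bar at (236–282,203), the bowl at (171,263), the jar at (375,267) and the cup at (391,215). I'll fit the kiln pose from these.

Create h.py:
```python
import numpy as np,cv2
from cell import ctrl
from scipy.spatial.transform import Rotation as R
from scipy.optimize import least_squares
C={n:ctrl.calibration(n) for n in("side","top")}
def proj(n,P):
    c=C[n];K=np.array([[c["fx"],0,c["cx"]],[0,c["fy"],c["cy"]],[0,0,1]])
    return cv2.projectPoints(np.atleast_2d(np.float64(P)),c["rvec"],c["tvec"],K,None)[0][:,0]
def ray(n,uv,z):
    c=C[n];M=cv2.Rodrigues(c["rvec"])[0];o=-M.T@c["tvec"]
    d=M.T@np.array([(uv[0]-c["cx"])/c["fx"],(uv[1]-c["cy"])/c["fy"],1]);return o+d*(z-o[2])/d[2]
def blob(img,lo,hi,roi):
    x0,y0,x1,y1=roi;m=cv2.inRange(cv2.cvtColor(img,cv2.COLOR_BGR2HSV)[y0:y1,x0:x1],np.array(lo),np.array(hi))
    v,u=np.nonzero(m);return np.array([u.mean()+x0,v.mean()+y0]),len(u),(u.min()+x0,v.min()+y0,u.max()+x0,v.max()+y0)
```

Run:
```python
from h import *
s=cv2.imread("pics/side0.png");t=cv2.imread("pics/top0.png")
ys=blob(s,(22,140,90),(35,255,255),(230,270,280,310));yt=blob(t,(22,140,90),(35,255,255),(190,185,222,212))
rt=blob(t,(0,150,60),(8,255,255),(300,190,330,212));bt=blob(t,(0,0,0),(179,255,40),(225,196,290,210))
print(ys,yt,rt,bt)
obs=[("side",(-10,172,145),ys[0]),("top",(-10,172,145),yt[0]),("top",(-8,-152,177),rt[0]),("top",(-55.3,0,340),bt[0])]
def K(p,P):return R.from_euler('z',p[2]).apply(P)+[p[0],p[1],0]
f=lambda p:np.concatenate([proj(n,K(p,P))[0]-uv for n,P,uv in obs])
r=least_squares(f,[500,0,0]);print(r.x,f(r.x).reshape(-1,2).round(1))
for n,uv,z in(("bowl",(171,263),50),("jar",(375,267),88),("cup",(391,215),70)):
    w=ray("top",uv,z);print(n,w.round(),(R.from_euler('z',-r.x[2]).apply(w-[r.x[0],r.x[1],0])).round())
```

```text
(array([252.62195122, 287.45121951]), 82, (np.int64(248), np.int64(283), np.int64(258), np.int64(294))) (array([205.67045455, 197.59090909]), 88, (np.int64(198), np.int64(193), np.int64(214), np.int64(202))) (array([313.02816901, 200.47887324]), 71, (np.int64(306), np.int64(198), np.int64(320), np.int64(203))) (array([256.08943089, 202.35772358]), 123, (np.int64(236), np.int64(200), np.int64(280), np.int64(204)))
[ 5.91442014e+02  1.56733664e+01 -4.35492736e-02] [[ 0.   0.8]
 [-1.1 -0.3]
 [ 0.4  0.3]
 [ 1.4 -0. ]]
bowl [398. 299.  50.] [-205.  274.   50.]
jar [ 394. -329.   88.] [-182. -353.   88.]
cup [ 558. -385.   70.] [ -16. -402.   70.]
```

Run:
```python
import cv2
s=cv2.imread("pics/side0.png")[140:320,190:330];t=cv2.imread("pics/top0.png")[145:255,185:335]
cv2.imwrite("pics/c.png",cv2.hconcat([cv2.resize(s,(373,480),interpolation=2),cv2.resize(t,(427,313)).copy() if 0 else cv2.copyMakeBorder(cv2.resize(t,(427,313),interpolation=2),0,167,0,0,0)]))
```

```text
(no output)
```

View pics/c.png

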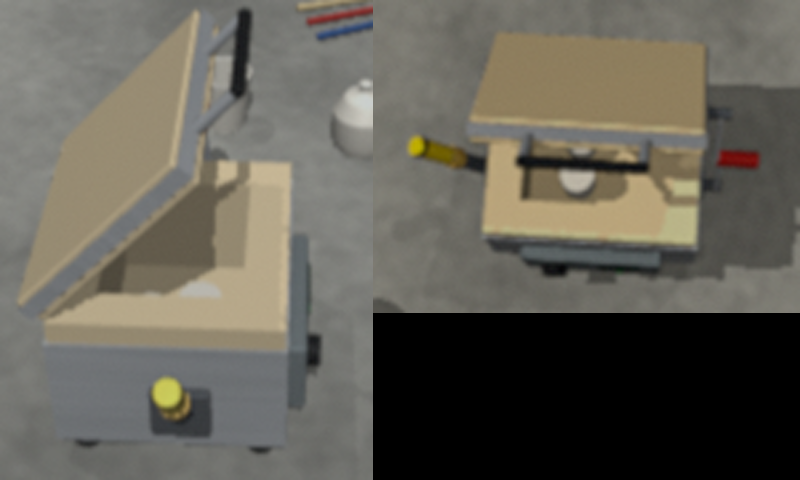

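Add to h.py:
```python
KX=np.array([591.4,15.7,0]);YAW=-0.0435;KR=R.from_euler('z',YAW)
def kw(P):return KR.apply(P)+KX
def frame(z,y):  # kiln-frame tool z and y
    z=np.array(z,float);z/=np.linalg.norm(z);y=np.array(y,float);y-=z*(y@z);y/=np.linalg.norm(y)
    return KR*R.from_matrix(np.c_[np.cross(y,z),y,z])
def go(P,rot,grip=True):
    """P kiln-frame target of grasp point; prints deltas: translate first (current tool axes), then rotvec"""
    s=ctrl.read_state();Rc=R.from_euler('xyz',s["tool_rot"])
    T=kw(P)+(rot.as_matrix()[:,2]*18.7 if grip else 0)
    print("trans first",(Rc.inv().apply(T-s["eef_pos"])).round(1),"rotvec",(Rc.inv()*rot).as_rotvec().round(3),"trans after rot",(rot.inv().apply(T-s["eef_pos"])).round(1),"target",T.round(1))
def st():
    s=ctrl.read_state();Rc=R.from_euler('xyz',s["tool_rot"]);g=s["eef_pos"]-Rc.as_matrix()[:,2]*18.7
    print("t",round(s["clock"],2),"grip kiln",KR.inv().apply(g-KX).round(1),"z",KR.inv().apply(Rc.as_matrix()[:,2]).round(3),"y",KR.inv().apply(Rc.as_matrix()[:,1]).round(3),"F tool",Rc.inv().apply(s["force"]).round(1),"w",round(s["width"],1),s["gripper_force"],"q",s["qpos"].round(2))
S35,C35=np.sin(np.radians(35)),np.cos(np.radians(35))
ZP=np.array([0,S35,C35]);PR=frame(-ZP,[1,0,0])
```

```bash
python3 -c "
from h import *
go(np.array([-10,172,145])+100*ZP,PR);st()"
```

```text
trans first [-486.  -239.5   19.3] rotvec [ 0.392 -0.521  1.249] trans after rot [-287.5  401.2  224.4] target [590.9 234.6 211.6]
t 0.1 grip kiln [-411.1  582.9  249.2] z [-0.    -0.002 -1.   ] y [ 0.276  0.961 -0.002] F tool [ 1.  -0.2 -0.6] w 85.3 0.0 q [-1.31  0.63  0.04  1.52 -0.03  1.   -0.02]
```

>>> tcp_steps([
  [[-40,-20,0,0,0,0,85],[-40,-20,0,0,0,0,85],[-40,-20,0,0,0,0,85],[-40,-20,0,0,0,0,85],[-40,-20,0,0,0,0,85],[-40,-20,0,0,0,0,85],[-40,-20,0,0,0,0,85],[-40,-20,0,0,0,0,85],[-40,-20,0,0,0,0,85],[-40,-20,0,0,0,0,85],[-40,-20,0,0,0,0,85],[0,0,0,0,0,0,85]],
])

```text
clock: 1.3
eef_pos: [559.0, 259.9, 230.9]
tool_rot: [-3.138, 0.005, 2.807]
force: [-0.1, -0.1, 0.0]
width: 85.1
gripper_force: 0.0
```

>>> tcp_steps([
  [[0,0,0,0.039,-0.052,0.125,85],[0,0,0,0.039,-0.052,0.125,85],[0,0,0,0.039,-0.052,0.125,85],[0,0,0,0.039,-0.052,0.125,85],[0,0,0,0.039,-0.052,0.125,85],[0,0,0,0.039,-0.052,0.125,85],[0,0,0,0.039,-0.052,0.125,85],[0,0,0,0.039,-0.052,0.125,85],[0,0,0,0.039,-0.052,0.125,85],[0,0,0,0.039,-0.052,0.125,85],[0,0,0,0,0,0,85],[0,0,0,0,0,0,85]],
])

```text
clock: 2.5
eef_pos: [553.3, 268.3, 230.5]
tool_rot: [-3.141, 0.607, 1.53]
force: [-0.4, 0.1, -0.2]
width: 85.1
gripper_force: 0.0
```

```bash
python3 -c "
from h import *
go(np.array([-10,172,145])+100*ZP,PR);st()"
```

```text
trans first [-15.6  38.9  33.9] rotvec [ 0.001 -0.004  0.003] trans after rot [-15.4  39.   33.9] target [590.9 234.6 211.6]
t 2.5 grip kiln [-49.1 261.4 245.9] z [ 0.001 -0.571 -0.821] y [ 1.     0.003 -0.   ] F tool [ 0.2 -0.4  0.2] w 85.1 0.0 q [-1.03  0.89  0.62  1.33  0.03  1.38 -0.57]
```

>>> tcp_steps([
  [[-15,39,0,0,0,0,85],[0,0,34,0,0,0,85],[0,0,30,0,0,0,85],[0,0,0,0,0,0,85],[0,0,0,0,0,0,85]],
])

```text
clock: 3.0
eef_pos: [590.5, 217.8, 188.3]
tool_rot: [3.14, 0.605, 1.527]
force: [-0.8, 0.4, -0.8]
width: 84.9
gripper_force: 0.0
```

```bash
python3 -c "
from h import *
go(np.array([-10,172,145])+3*ZP,PR);st()
s=ctrl.get_image('side');t=ctrl.get_image('top')
a=cv2.resize(s[200:320,180:340],(640,480))[:, :400] if 0 else cv2.resize(s[210:310,200:300],(400,400),interpolation=2);b=cv2.resize(t[150:250,170:270],(400,400),interpolation=2)
cv2.imwrite('pics/d.png',cv2.hconcat([a,b]))"
```

```text
trans first [ 0.  -0.4 68.3] rotvec [ 0.001 -0.005 -0.   ] trans after rot [ 0.4 -0.3 68.3] target [588.5 179.  132.1]
t 3.0 grip kiln [ -9.7 212.5 203.7] z [ 0.001 -0.569 -0.822] y [1.    0.    0.001] F tool [ 0.8 -0.8  0.5] w 84.9 0.0 q [-0.94  0.94  0.62  1.36  0.04  1.26 -0.53]
```

View pics/d.png

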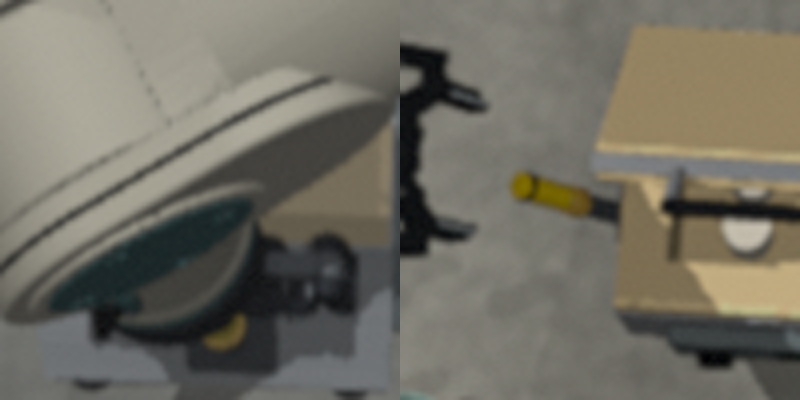

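In the crop, the fingers straddle the probe's line in the top view: tips at full-image (191,175) and (188,207), head end at (201,196). I'll check these against the projection.

```bash
python3 -c "
from h import *
G=np.array([-10,172,145]);
print(proj('top',kw(G+24*ZP)),proj('top',kw(G)),proj('top',kw(G-24*ZP)))
g=G+71*ZP+ -13*ZP*0
for dx in(-49,49):print(proj('top',kw(G+53*ZP+[dx,0,0])),proj('top',kw(G+66*ZP+[dx,0,0])))
for P in ([-95,110,155],[-95,-110,155]):print(proj('top',kw(np.array(P))))
for P in ([-95,110,155],[95,110,155]):print(proj('side',kw(np.array(P))))
"
```

```text
[[198.88028853 195.58750886]] [[204.58255228 197.26970978]] [[210.13545066 198.90784704]]
[[190.14733095 210.03308618]] [[186.85425208 209.18946494]]
[[193.39498745 177.17382413]] [[190.17009272 176.09799566]]
[[222.42282814 226.02372336]]
[[297.20015898 230.49549499]]
[[296.471374  264.0328552]]
[[205.29159745 260.91289665]]
```

Run:
```python
from h import *
G=np.array([-10,172,145.]);cap=G+24*ZP
t=cv2.imread("pics/top0.png");s=cv2.imread("pics/side0.png")
hs=cv2.cvtColor(t,cv2.COLOR_BGR2HSV)
for v in range(192,205): print(v,[f"{a[0]},{a[2]}" for a in hs[v,196:218]])
# steel/cream edges of rim front: scan columns u for V gradient near v 220-236
obs=[("side",cap,(253.2,287.4)),("top",cap,(201,196.5)),("top",(-8,-152,177),(313,200.5)),("top",(-95,110,155),(224.3,227.9)),("top",(-95,-110,155),(298.8,231.8))]
def K(p,P):return R.from_euler('z',p[2]).apply(P)+[p[0],p[1],0]
f=lambda p:np.concatenate([proj(n,K(p,P))[0]-uv for n,P,uv in obs])
r=least_squares(f,[590,10,0],loss='soft_l1');print(r.x,f(r.x).reshape(-1,2).round(1))
h=lambda X:np.r_[proj('side',X)[0]-[253.2,287.4],proj('top',X)[0]-[201,196.5]]
q=least_squares(h,K(r.x,cap));print("cap tri",q.x,h(q.x),K(r.x,cap))
```

```text
192 ['26,116', '27,117', '23,123', '25,131', '24,135', '25,123', '22,103', '24,99', '26,106', '26,109', '23,112', '26,111', '26,109', '21,109', '19,111', '23,111', '27,111', '27,111', '26,108', '24,107', '26,107', '20,109']
193 ['26,117', '27,123', '25,144', '26,163', '26,167', '26,151', '26,109', '21,86', '24,94', '24,104', '25,109', '23,111', '26,111', '26,110', '26,111', '23,112', '23,113', '26,111', '21,109', '26,106', '30,105', '30,103']
194 ['25,119', '26,136', '26,165', '27,183', '27,186', '27,170', '26,127', '24,73', '24,74', '23,97', '24,102', '24,104', '24,105', '25,110', '23,113', '26,113', '25,113', '22,113', '23,110', '26,108', '27,105', '30,100']
195 ['24,121', '25,149', '26,178', '27,187', '27,189', '27,178', '27,138', '25,77', '24,73', '25,98', '24,103', '24,99', '23,100', '22,104', '23,106', '23,110', '20,120', '20,117', '21,111', '27,107', '27,106', '26,102']
196 ['24,125', '26,156', '27,183', '27,189', '27,190', '28,182', '28,145', '27,84', '25,79', '25,104', '25,109', '25,107', '25,104', '25,99', '24,98', '23,105', '22,113', '21,113', '20,103', '18,101', '21,102',
[... 1312 characters left out ...]
']
203 ['21,119', '26,118', '26,115', '24,113', '27,113', '33,114', '30,115', '27,116', '26,117', '23,117', '24,116', '26,112', '23,111', '23,112', '21,109', '21,109', '20,114', '20,109', '20,92', '20,85', '20,76', '18,56']
204 ['27,118', '21,117', '30,114', '24,112', '26,113', '30,113', '27,116', '27,117', '27,120', '30,117', '23,115', '26,113', '21,113', '26,113', '25,115', '21,118', '21,113', '20,103', '20,93', '20,91', '23,85', '21,78']
[ 5.89385349e+02  1.31664890e+01 -3.43407922e-02] [[ 0.3 -1.7]
 [-1.3  0.3]
 [ 1.3  0.5]
 [-0.8 -0.8]
 [-0.4 -0.9]]
cap tri [587.30773557 196.72219806 157.25739272] [-0.23770172 -0.05335981 -0.0462488   0.36861428] [585.76933667 199.16613875 164.65964906]
```

```bash
sed -i 's/KX=np.array.*$/KX=np.array([590.0,13.4,0]);YAW=-0.039;KR=R.from_euler("z",YAW)/' h.py; python3 -c "
from h import *
go(np.array([-10,172,145])+3*ZP,PR);st()"
```

```text
trans first [-3.  -3.3 71. ] rotvec [ 0.001 -0.007 -0.004] trans after rot [-2.5 -3.2 71.1] target [586.4 176.7 132.1]
t 3.1 grip kiln [ -6.8 216.4 204.3] z [ 0.001 -0.568 -0.823] y [ 1.    -0.003  0.003] F tool [-0.6 -0.2  0.4] w 84.6 0.0 q [-0.95  0.94  0.62  1.36  0.04  1.26 -0.53]
```

>>> tcp_steps([
  [[-2.5,-3.2,11,0,-0.007,-0.004,85],[0,0,15,0,0,0,85],[0,0,15,0,0,0,85],[0,0,15,0,0,0,85],[0,0,15,0,0,0,85],[0,0,0,0,0,0,32],[0,0,0,0,0,0,32],[0,0,0,0,0,0,32],[0,0,0,0,0,0,32],[0,0,0,0,0,0,32],[0,0,0,0,0,0,32]],
])

```text
clock: 4.2
eef_pos: [585.7, 175.3, 130.9]
tool_rot: [-3.141, 0.613, 1.531]
force: [0.6, -0.3, -0.6]
width: 32.0
gripper_force: 0.0
```

```bash
python3 -c "
from h import *
go(np.array([-10,172,145])+3*ZP,PR);st()"
```

```text
trans first [ 0.4  0.6 -1.8] rotvec [-0.001  0.003 -0.001] trans after rot [ 0.4  0.6 -1.8] target [586.4 176.7 132.1]
t 4.2 grip kiln [-10.6 172.4 146.2] z [-0.001 -0.576 -0.818] y [ 1.    -0.001 -0.   ] F tool [0.2 0.6 0.6] w 32.0 0.0 q [-0.92  0.98  0.61  1.48  0.04  1.1  -0.53]
```

>>> tcp_steps([
  [[0,0,0,0,0,0,28],[0,0,0,0,0,0,28],[0,0,0,0,0,0,28]],
])

```text
clock: 4.5
eef_pos: [585.6, 175.0, 130.7]
tool_rot: [-3.141, 0.614, 1.531]
force: [-1.0, 1.0, 0.7]
width: 28.2
gripper_force: 0.0
```

>>> tcp_steps([
  [[0,0,0,0,0,0,24],[0,0,0,0,0,0,24],[0,0,0,0,0,0,24]],
])

```text
clock: 4.8
eef_pos: [585.9, 175.1, 130.8]
tool_rot: [-3.141, 0.614, 1.531]
force: [1.6, -0.2, 0.2]
width: 23.8
gripper_force: 0.8
```

```bash
python3 -c "
from h import *
st()
s=ctrl.get_image('side');t=ctrl.get_image('top')
a=cv2.resize(s[210:310,200:300],(400,400),interpolation=2);b=cv2.resize(t[150:250,150:250],(400,400),interpolation=2)
cv2.imwrite('pics/e.png',cv2.hconcat([a,b]))"
```

```text
t 4.8 grip kiln [-10.3 172.2 146.1] z [-0.001 -0.576 -0.818] y [ 1.    -0.001 -0.   ] F tool [-0.3  1.6 -0.1] w 23.8 0.7756636664271355 q [-0.92  0.98  0.61  1.48  0.04  1.1  -0.53]
```

View pics/e.png

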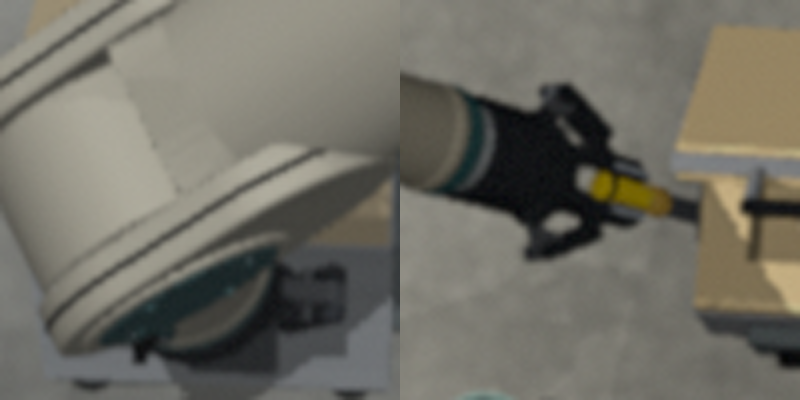

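The top view shows the head centred between the pads at about (207,197), so I'll close fully.

>>> tcp_steps([
  [[0,0,0,0,0,0,15],[0,0,0,0,0,0,10],[0,0,0,0,0,0,10],[0,0,0,0,0,0,10],[0,0,0,0,0,0,10]],
])

```text
clock: 5.4
eef_pos: [586.9, 175.2, 131.0]
tool_rot: [3.14, 0.613, 1.53]
force: [6.3, 0.6, -1.0]
width: 20.4
gripper_force: 58.6
```

```bash
python3 -c "
from h import *
st()"
```

```text
t 5.4 grip kiln [ -9.4 172.3 146.3] z [ 0.001 -0.575 -0.818] y [ 1.    -0.     0.002] F tool [1.3 6.3 0.3] w 20.4 58.58393132686615 q [-0.92  0.98  0.61  1.48  0.04  1.1  -0.53]
```

>>> tcp_steps([
  [[0,0,-0.5,0,0,0,10],[0,0,-0.5,0,0,0,10],[0,0,-0.5,0,0,0,10],[0,0,-0.5,0,0,0,10],[0,0,-0.5,0,0,0,10],[0,0,-0.5,0,0,0,10],[0,0,0,0,0,0,10]],
])

```text
clock: 6.1
eef_pos: [587.0, 176.5, 132.9]
tool_rot: [3.14, 0.613, 1.53]
force: [6.5, -1.7, -3.9]
width: 20.6
gripper_force: 58.7
```

```bash
python3 -c "
from h import *
st()"
```

```text
t 6.1 grip kiln [ -9.4 173.7 148.2] z [ 0.001 -0.576 -0.818] y [ 1.    -0.     0.001] F tool [1.1 6.5 4. ] w 20.6 58.71493399143219 q [-0.92  0.97  0.61  1.48  0.04  1.1  -0.53]
```

>>> tcp_steps([
  [[0,0,-0.6,0,0,0,10],[0,0,-0.6,0,0,0,10],[0,0,-0.6,0,0,0,10],[0,0,-0.6,0,0,0,10],[0,0,-0.6,0,0,0,10],[0,0,-0.6,0,0,0,10],[0,0,-0.6,0,0,0,10],[0,0,-0.6,0,0,0,10],[0,0,-0.6,0,0,0,10],[0,0,0,0,0,0,10],[0,0,0,0,0,0,10]],
])

```text
clock: 7.2
eef_pos: [587.0, 178.9, 136.3]
tool_rot: [3.14, 0.614, 1.53]
force: [9.0, -4.7, -9.6]
width: 20.7
gripper_force: 59.0
```

```bash
python3 -c "
from h import *
st()"
```

```text
t 7.2 grip kiln [ -9.4 176.  151.6] z [ 0.    -0.576 -0.817] y [ 1.    -0.001  0.001] F tool [ 2.   9.2 10.3] w 20.7 58.98847818374634 q [-0.92  0.97  0.61  1.47  0.04  1.11 -0.53]
```

>>> tcp_steps([
  [[0,0,-0.6,0,0,0,10],[0,0,-0.6,0,0,0,10],[0,0,-0.6,0,0,0,10],[0,0,-0.4,0,0,0,10],[0,0,0,0,0,0,10]],
])

```text
clock: 7.7
eef_pos: [587.0, 179.8, 137.7]
tool_rot: [3.141, 0.614, 1.53]
force: [8.0, -5.4, -11.1]
width: 20.7
gripper_force: 59.1
```

```bash
python3 -c "
from h import *
st()"
```

```text
t 7.7 grip kiln [ -9.4 176.9 153. ] z [ 0.    -0.576 -0.817] y [ 1.    -0.001  0.001] F tool [ 2.3  8.2 12. ] w 20.7 59.0786737203598 q [-0.92  0.97  0.61  1.47  0.04  1.12 -0.53]
```

>>> tcp_steps([
  [[0,0,0,0,0,0,10],[0,0,0,0,0,0,10],[0,0,0,0,0,0,10],[0,0,0,0,0,0,10],[0,0,0,0,0,0,10],[0,0,0,0,0,0,10],[0,0,0,0,0,0,10],[0,0,0,0,0,0,10],[0,0,0,0,0,0,10]],
])

```text
clock: 8.6
eef_pos: [587.0, 179.8, 137.7]
tool_rot: [3.141, 0.614, 1.53]
force: [8.0, -5.5, -12.4]
width: 20.5
gripper_force: 59.1
```

```bash
python3 -c "
from h import *
st()"
```

```text
t 8.6 grip kiln [ -9.4 177.  153. ] z [ 0.    -0.576 -0.817] y [ 1.    -0.001  0.001] F tool [ 2.9  8.2 13.1] w 20.5 59.08599257469177 q [-0.92  0.97  0.61  1.47  0.04  1.12 -0.53]
```

>>> tcp_steps([
  [[0,0,1,0,0,0,10],[0,0,1,0,0,0,10],[0,0,1,0,0,0,10],[0,0,1,0,0,0,10],[0,0,1,0,0,0,10],[0,0,1,0,0,0,10],[0,0,1,0,0,0,10],[0,0,0,0,0,0,10]],
])

```text
clock: 9.4
eef_pos: [587.0, 176.6, 133.1]
tool_rot: [3.14, 0.614, 1.53]
force: [5.9, -1.6, -3.7]
width: 20.7
gripper_force: 59.5
```

```bash
python3 -c "
from h import *
st()"
```

```text
t 9.4 grip kiln [ -9.4 173.8 148.4] z [ 0.001 -0.576 -0.818] y [ 1.    -0.001  0.001] F tool [1.  6.  3.8] w 20.7 59.47485566139221 q [-0.92  0.97  0.61  1.48  0.04  1.11 -0.53]
```

>>> tcp_steps([
  [[0,0,0,0,0,0,30],[0,0,0,0,0,0,40],[0,0,0,0,0,0,60],[0,0,0,0,0,0,85],[0,0,0,0,0,0,85],[0,0,0,0,0,0,85],[0,0,0,0,0,0,85]],
])

```text
clock: 10.1
eef_pos: [585.6, 177.1, 133.6]
tool_rot: [-3.14, 0.614, 1.531]
force: [-1.0, 0.2, 0.1]
width: 85.2
gripper_force: 0.0
```

```bash
python3 -c "
from h import *
st()"
```

```text
t 10.1 grip kiln [-10.8 174.2 148.9] z [-0.002 -0.576 -0.817] y [ 1.    -0.002 -0.001] F tool [ 0.1 -1.  -0.2] w 85.2 0.0 q [-0.92  0.97  0.61  1.48  0.04  1.11 -0.53]
```

The probe was tested (8.1 mm, about 12–13 N, held for 1 s) and released. Next I retract and go round the front to the knuckle.

>>> tcp_steps([
  [[0,0,-10,0,0,0,85],[0,0,-20,0,0,0,85],[0,0,-30,0,0,0,85],[0,0,-30,0,0,0,60],[0,0,0,0,0,0,0],[0,0,0,0,0,0,0]],
])

```text
clock: 10.7
eef_pos: [587.9, 229.5, 207.7]
tool_rot: [3.142, 0.613, 1.531]
force: [-1.0, -0.4, -0.8]
width: 43.5
gripper_force: 0.0
```

```bash
python3 -c "
from h import *
st();print(proj('side',kw(np.array([-10,172,145])+24*ZP)))
a=np.radians(35);r=frame([np.sin(a),0,-np.cos(a)],[np.cos(a),0,np.sin(a)])
go([-180,215,290],r)"
```

```text
t 10.7 grip kiln [-10.5 226.6 223. ] z [-0.    -0.575 -0.818] y [ 1.    -0.001  0.   ] F tool [ 0.1 -0.9  0.9] w 43.5 0.0 q [-0.96  0.92  0.62  1.33  0.04  1.31 -0.53]
[[252.75819372 285.75223284]]
trans first [ -39.3 -158.8  -54.2] rotvec [-0.592  0.594  0.186] trans after rot [  -0.9  -91.6 -145.9] target [429.2 234.8 274.7]
```

>>> tcp_steps([
  [[-10,-40,-13,0,0,0,0],[-10,-40,-13,0,0,0,0],[-10,-40,-13,0,0,0,0],[-9,-39,-15,0,0,0,0],[0,0,0,-0.099,0.099,0.031,0],[0,0,0,-0.099,0.099,0.031,0],[0,0,0,-0.099,0.099,0.031,0],[0,0,0,-0.099,0.099,0.031,0],[0,0,0,-0.099,0.099,0.031,0],[0,0,0,-0.099,0.099,0.031,0],[0,0,0,0,0,0,0],[0,0,0,0,0,0,0]],
])

```text
clock: 11.9
eef_pos: [434.1, 228.3, 276.3]
tool_rot: [2.578, 0.081, 1.501]
force: [0.6, 1.2, -0.1]
width: -0.1
gripper_force: 0.0
```

```bash
python3 -c "
from h import *
st()
a=np.radians(35);r=frame([np.sin(a),0,-np.cos(a)],[np.cos(a),0,np.sin(a)])
go([-180,-160,290],r)
n=np.array([np.cos(a),0,np.sin(a)]);z=np.array([np.sin(a),0,-np.cos(a)])
K=np.array([-8,-160,177]);print(K-n*45+z*-4, K-n*24-4*z)"
```

```text
t 11.9 grip kiln [-174.1  210.3  292. ] z [ 0.532 -0.085 -0.842] y [0.846 0.018 0.533] F tool [1.2 0.4 0.2] w -0.1 0.0 q [-1.59  0.36  0.92  2.28  0.53  0.34 -1.27]
trans first [-367.3  -11.7   29.9] rotvec [-0.048  0.085  0.02 ] trans after rot [-368.7   -5.1   -1.6] target [ 414.6 -139.9  274.7]
[ -47.15614774 -160.          154.46566854] [ -29.95395481 -160.          166.5107737 ]
```

>>> tcp_steps([
  [[0,0,0,-0.048,0.085,0.02,0],[-37,0,0,0,0,0,0],[-37,0,0,0,0,0,0],[-37,0,0,0,0,0,0],[-37,0,0,0,0,0,0],[-37,0,0,0,0,0,0],[-37,0,0,0,0,0,0],[-37,0,0,0,0,0,0],[-37,0,0,0,0,0,0],[-37,0,0,0,0,0,0],[-37,0,0,0,0,0,0],[0,0,0,0,0,0,0]],
])

```text
clock: 13.1
eef_pos: [430.5, -64.2, 311.3]
tool_rot: [2.566, 0.052, 1.486]
force: [-0.4, -0.1, 0.2]
width: -0.3
gripper_force: 0.0
```

```bash
python3 -c "
from h import *
st()
a=np.radians(35);r=frame([np.sin(a),0,-np.cos(a)],[np.cos(a),0,np.sin(a)])
go([-53,-160,150],r)
"
```

```text
t 13.1 grip kiln [-166.4  -82.5  327. ] z [ 0.541 -0.068 -0.838] y [ 0.84  -0.01   0.543] F tool [-0.2 -0.2 -0.3] w -0.3 0.0 q [-1.21 -0.1   1.16  2.46  0.93  0.24 -0.96]
trans first [-61.7   0.6 214.9] rotvec [-0.037  0.068 -0.009] trans after rot [-76.2  -7.9 210.1] target [ 541.5 -144.8  134.7]
```

>>> tcp_steps([
  [[-25,0,8,0,0,0,0],[-25,0,8,0,0,0,0],[-20,0,10,0,0,0,0],[0,0,10,-0.037,0.068,0,0],[0,0,0,0,0,0,0]],
])

```text
clock: 13.6
eef_pos: [423.5, -122.8, 313.2]
tool_rot: [2.524, -0.005, 1.537]
force: [0.0, 1.0, -0.4]
width: 0.1
gripper_force: 0.0
```

```bash
python3 -c "
from h import *
st()
a=np.radians(35);r=frame([np.sin(a),0,-np.cos(a)],[np.cos(a),0,np.sin(a)])
go([-53,-160,150],r)
"
```

```text
t 13.6 grip kiln [-171.9 -142.7  328.4] z [ 0.579  0.007 -0.815] y [0.815 0.001 0.579] F tool [ 1.  -0.2  0.4] w 0.1 0.0 q [-1.23 -0.3   1.32  2.47  1.04  0.24 -0.82]
trans first [-18.9  -6.5 214.2] rotvec [ 0.007 -0.007  0.001] trans after rot [-17.4  -5.1 214.3] target [ 541.5 -144.8  134.7]
```

>>> tcp_steps([
  [[-5,0,25,0,0,0,0],[-6,0,35,0,0,0,0],[-6,-6,40,0,0,0,0],[0,0,40,0,0,0,0],[0,0,0,0,0,0,0],[0,0,0,0,0,0,0]],
])

```text
clock: 14.2
eef_pos: [427.6, -115.4, 313.6]
tool_rot: [2.525, 0.01, 1.535]
force: [-0.2, 0.1, -0.6]
width: 0.1
gripper_force: 0.0
```

```bash
python3 -c "
from h import *
st()
a=np.radians(35);r=frame([np.sin(a),0,-np.cos(a)],[np.cos(a),0,np.sin(a)])
go([-53,-160,150],r)
"
```

```text
t 14.2 grip kiln [-168.  -134.9  328.9] z [ 0.578 -0.006 -0.816] y [0.816 0.008 0.578] F tool [ 0.1 -0.5  0.4] w 0.1 0.0 q [-1.25 -0.27  1.32  2.47  1.08  0.23 -0.88]
trans first [-23.6  -9.9 212.6] rotvec [0.006 0.006 0.008] trans after rot [-25.   -8.5 212.5] target [ 541.5 -144.8  134.7]
```

>>> tcp_steps([
  [[0,0,0,0.12,0,0,0],[0,0,0,0.12,0,0,0],[0,0,0,0.12,0,0,0],[0,0,0,0.12,0,0,0],[0,0,0,0.12,0,0,0],[0,0,0,0,0,0,0]],
])

```text
clock: 14.8
eef_pos: [369.2, -98.1, 360.6]
tool_rot: [3.047, 0.024, 1.528]
force: [0.0, -0.6, -0.9]
width: 0.1
gripper_force: 0.0
```

```bash
python3 -c "
from h import *
st()
a=np.radians(35);r=frame([np.sin(a),0,-np.cos(a)],[np.cos(a),0,np.sin(a)])
go([-53,-160,150],r)
"
```

```text
t 14.8 grip kiln [-218.  -119.6  379.2] z [ 0.095 -0.024 -0.995] y [ 0.996 -0.001  0.095] F tool [-0.6 -0.1  0.9] w 0.1 0.0 q [-1.53 -0.37  1.32  2.08  0.46  1.11 -0.45]
trans first [-33.9 151.9 242.2] rotvec [-0.516  0.024  0.005] trans after rot [-40.   13.  284.8] target [ 541.5 -144.8  134.7]
```

>>> tcp_steps([
  [[-6,15,10,0,0,0,0],[-6,20,10,0,0,0,0],[-7,20,10,0,0,0,0],[-8,20,0,0,0,0,0],[-8,20,0,0,0,0,0],[0,0,0,0,0,0,0]],
])

```text
clock: 15.4
eef_pos: [397.5, -120.5, 384.1]
tool_rot: [2.986, 0.038, 1.523]
force: [-0.1, 0.3, -0.6]
width: 0.2
gripper_force: 0.0
```

```bash
python3 -c "
from h import *
st()
a=np.radians(35);r=frame([np.sin(a),0,-np.cos(a)],[np.cos(a),0,np.sin(a)])
go([-53,-160,150],r)
"
```

```text
t 15.4 grip kiln [-190.1 -140.5  402.5] z [ 0.154 -0.039 -0.987] y [ 0.988 -0.003  0.155] F tool [ 0.3 -0.2  0.6] w 0.2 0.0 q [-1.5  -0.37  1.32  2.01  0.48  1.12 -0.41]
trans first [ -7.9 104.7 269.3] rotvec [-0.456  0.039  0.006] trans after rot [-18.7 -24.3 287.4] target [ 541.5 -144.8  134.7]
```

Create kin.py:
```python
import numpy as np
from scipy.spatial.transform import Rotation as R
p=np.pi/2
J=[((0,0,.15643),(np.pi,0,0)),((0,.005375,-.12838),(p,0,0)),((0,-.21038,-.006375),(-p,0,0)),((0,.006375,-.21038),(p,0,0)),((0,-.20843,-.006375),(-p,0,0)),((0,.00017505,-.10593),(p,0,0)),((0,-.10593,-.00017505),(-p,0,0))]
def fk(q,d=0.):
    P=np.zeros(3);M=np.eye(3);ax=[];o=[]
    for (x,r),a in zip(J,q):
        P=P+M@np.array(x);M=M@R.from_euler('xyz',r).as_matrix();ax.append(M[:,2]);o.append(P);M=M@R.from_euler('z',a).as_matrix()
    M=M@R.from_euler('x',np.pi).as_matrix();P=P+M[:,2]*(.061525+d)
    return P*1000,M,np.array(ax),np.array(o)*1000
```

Run:
```python
from kin import *
D=[([-1.31381645,0.62926279,0.03845521,1.51825771,-0.02700591,0.99630027,-0.01999916],[205.98,615.91,230.48],[-3.13988,0,2.8188]),
([-0.92,.97,.61,1.47,.04,1.12,-.53],[587,179.8,137.7],[3.141,.614,1.53]),
([-1.5,-.37,1.32,2.01,.48,1.12,-.41],[397.5,-120.5,384.1],[2.986,.038,1.523])]
for q,e,r in D:
    P,M,_,_=fk(q);Me=R.from_euler('xyz',r).as_matrix()
    print((M.T@(np.array(e)-P)).round(1),(M.T@Me).round(2).tolist())
```

```text
[-137.9    3.3   55.8] [[-0.0, -1.0, 0.0], [1.0, -0.0, 0.0], [-0.0, 0.0, 1.0]]
[-119.3   30.6   53. ] [[0.0, -1.0, -0.0], [1.0, 0.0, -0.0], [0.0, -0.0, 1.0]]
[-82.4 -37.2  38.9] [[0.0, -1.0, 0.0], [1.0, 0.0, 0.0], [-0.0, 0.0, 1.0]]
```

Add to kin.py:
```python
def setl(z0,s,f,t):
    J[0]=((0,0,z0),J[0][1]);J[2]=((0,-s/2,-.006375),J[2][1]);J[3]=((0,.006375,-s/2),J[3][1])
    J[4]=((0,-f/2,-.006375),J[4][1]);J[5]=((0,.00017505,-f/2),J[5][1]);J[6]=((0,-t,-.000175),J[6][1])
D=[([-1.31381645,0.62926279,0.03845521,1.51825771,-0.02700591,0.99630027,-0.01999916],[205.98,615.91,230.48]),
([-0.92,.97,.61,1.47,.04,1.12,-.53],[587,179.8,137.7]),([-1.5,-.37,1.32,2.01,.48,1.12,-.41],[397.5,-120.5,384.1]),
([-1.03,.89,.62,1.33,.03,1.38,-.57],[553.3,268.3,230.5]),([-.94,.94,.62,1.36,.04,1.26,-.53],[590.5,217.8,188.3]),
([-1.59,.36,.92,2.28,.53,.34,-1.27],[434.1,228.3,276.3]),([-1.21,-.1,1.16,2.46,.93,.24,-.96],[430.5,-64.2,311.3]),
([-1.23,-.3,1.32,2.47,1.04,.24,-.82],[423.5,-122.8,313.2]),([-1.53,-.37,1.32,2.08,.46,1.11,-.45],[369.2,-98.1,360.6])]
LO=np.array([-3.06,-.37,-1.25,.18,-1.1,.23,-2.94]);HI=np.array([3.06,2.12,1.32,2.47,4.24,1.98,2.94])
```

Run:
```python
from kin import *
from scipy.optimize import least_squares
def f(x):
    setl(*x);return np.concatenate([fk(q)[0]-e for q,e in D])
r=least_squares(f,[.156,.42,.314,.106]);print(r.x.tolist());print(f(r.x).reshape(-1,3).round(1))
```

```text
[0.2099209180380808, 0.5637969790441419, 0.3798748636107031, 0.29606044924621305]
[[-2.9  1.8 -0.6]
 [-0.7  1.1 -1. ]
 [-0.9  2.1  2.7]
 [-4.3  0.6 -1.9]
 [ 3.5 -2.7 -2. ]
 [-2.6  2.7 -1.6]
 [ 3.9  2.6  3.7]
 [ 0.   3.4  0.5]
 [-2.2  1.   0.2]]
```

Add to kin.py:
```python
setl(.20992,.5638,.37987,.29606)
T7=R.from_euler('z',np.pi/2).as_matrix()
def pose(q):
    P,M,ax,o=fk(q);return P,M@T7,ax,o
def step(q,Pt,Mt,n=15):
    q=np.array(q,float)
    for _ in range(n):
        P,M,ax,o=pose(q);e=np.r_[(Pt-P)/1000*2,R.from_matrix(Mt@M.T).as_rotvec()]
        Jm=np.vstack([np.cross(ax,P-o).T/1000*2,ax.T]);free=np.ones(7,bool)
        for _ in range(4):
            A=Jm*free;dq=A.T@np.linalg.solve(A@A.T+1e-4*np.eye(6),e);b=free&(((q+dq>HI)&(dq>0)&(q>HI-.002))|((q+dq<LO)&(dq<0)&(q<LO+.002)))
            if not b.any():break
            free&=~b
        q=np.clip(q+dq,LO,HI)
    return q,np.linalg.norm(Pt-pose(q)[0])
def walk(q,Pt,Mt,n):
    P0,M0,_,_=pose(q);rv=R.from_matrix(M0.T@Mt).as_rotvec();w=0
    for k in range(1,n+1):
        q,e=step(q,P0+(Pt-P0)*k/n,M0@R.from_rotvec(rv*k/n).as_matrix());w=max(w,e)
    return q,w
```

Run:
```python
from kin import *
from h import kw,frame,ctrl
q0=ctrl.read_state()["qpos"]
def F(a): a=np.radians(a);return frame([np.sin(a),0,-np.cos(a)],[np.cos(a),0,np.sin(a)]).as_matrix()
def tgt(P,a):M=F(a);return kw(P)+M[:,2]*18.7,M
print(pose(q0)[0],ctrl.read_state()["eef_pos"])
G=tgt(np.array([-53,-160,150]),35)
for seed in([-.2,.6,0,1.5,0,.9,0],[0.3,.6,0.3,1.5,0,.9,0],q0):
    q,e=step(seed,*G,200);print("IK",q.round(2),round(e,1))
for W,a,n in(([-180,-160,350],20,15),([-120,-160,330],20,20),([-150,-160,300],0,15),([-100,-160,330],0,20),([-53,-160,250],0,20),([-120,-250,300],0,20),([-100,-50,330],0,20)):
    q,e=walk(q0,*tgt(np.array(W),a),n);q2,e2=walk(q,*G,20);print(W,a,q.round(2),round(e,1),q2.round(2),round(e2,1))
```

```text
[ 396.09768082 -120.0713269   384.89676573] [ 397.46010295 -120.47229927  384.07268727]
IK [-1.44 -0.37  1.32  2.47  1.31  0.44 -1.22] 207.0
IK [-0.91 -0.37  1.32  2.47  4.24  0.23  2.53] 294.2
IK [-1.26 -0.24  1.32  2.47  1.08  0.23 -0.92] 214.7
[-180, -160, 350] 20 [-1.33 -0.37  1.32  2.23  0.57  0.72 -0.38] 4.6 [-1.44 -0.37  1.32  2.47  1.31  0.44 -1.22] 207.1
[-120, -160, 330] 20 [-1.4  -0.37  1.32  2.21  0.63  0.72 -0.49] 54.0 [-1.44 -0.37  1.32  2.47  1.31  0.44 -1.22] 207.0
[-150, -160, 300] 0 [-1.46 -0.37  1.32  2.15  0.48  1.03 -0.42] 103.4 [-1.44 -0.37  1.32  2.47  1.31  0.44 -1.22] 207.0
[-100, -160, 330] 0 [-1.5  -0.37  1.32  2.05  0.47  1.1  -0.41] 121.7 [-1.44 -0.37  1.32  2.47  1.31  0.44 -1.22] 207.0
[-53, -160, 250] 0 [-1.51 -0.37  1.32  2.16  0.54  0.96 -0.51] 189.1 [-1.44 -0.37  1.32  2.47  1.31  0.44 -1.22] 207.0
[-120, -250, 300] 0 [-1.31 -0.37  1.32  2.1   0.5   1.04 -0.26] 142.0 [-1.44 -0.37  1.32  2.47  1.31  0.44 -1.22] 207.0
[-100, -50, 330] 0 [-1.72 -0.37  1.32  2.07  0.47  1.1  -0.63] 111.7 [-1.44 -0.37  1.32  2.47  1.31  0.44 -1.22] 207.0
```

Add to kin.py:
```python
from scipy.optimize import least_squares
from h import kw,frame,ctrl
def F(a): a=np.radians(a);return frame([np.sin(a),0,-np.cos(a)],[np.cos(a),0,np.sin(a)]).as_matrix()
def tgt(P,a):M=F(a);return kw(np.array(P,float))+M[:,2]*18.7,M
def ik(Pt,Mt,seed,reg=0):
    def f(q):
        P,M,_,_=pose(q);return np.r_[(Pt-P)/1000*2,R.from_matrix(Mt@M.T).as_rotvec(),reg*(q-seed)]
    r=least_squares(f,np.clip(seed,LO+.01,HI-.01),bounds=(LO,HI));return r.x,np.linalg.norm(Pt-pose(r.x)[0]),np.abs(f(r.x)[3:6]).max()
```

Run:
```python
from kin import *
q0=ctrl.read_state()["qpos"]
for a in(0,20,35):
  for P in([-53,-160,150],[-30,-160,166],[-10,-160,180]):
    for s in(np.array([.2,.6,0,1.5,0,.9,0]),q0):
      q,e,w=ik(*tgt(P,a),s,1e-4);print(a,P,q.round(2),round(e,1),round(w,3))
q1,e,_=ik(*tgt([-53,-160,150],35),np.array([.2,.6,0,1.5,0,.9,0]),1e-3)
# escape search: from q0 go to W (with tilt) ; report j3, error
import itertools
best=[]
for x,y,z,a in itertools.product((-250,-180,-100),(-350,-160,0,200,350),(250,400,500,600),(-30,0,30)):
    q,e=walk(q0,*tgt([x,y,z],a),12)
    best.append((q[2],e,x,y,z,a,q.round(2)))
best.sort(key=lambda b:b[0])
for b in best[:12]:print(b)
```

```text
0 [-53, -160, 150] [ 0.26  0.62 -0.06  1.9   0.05  0.63  0.13] 0.0 0.0
0 [-53, -160, 150] [-1.51 -0.37  1.32  2.31  0.63  0.82 -0.62] 246.4 0.202
0 [-30, -160, 166] [ 0.25  0.62 -0.05  1.82  0.05  0.7   0.13] 0.0 0.0
0 [-30, -160, 166] [-1.51 -0.37  1.32  2.27  0.62  0.85 -0.6 ] 250.8 0.212
0 [-10, -160, 180] [ 0.24  0.63 -0.05  1.76  0.04  0.76  0.13] 0.0 0.0
0 [-10, -160, 180] [-1.52 -0.37  1.32  2.24  0.61  0.87 -0.59] 255.1 0.222
20 [-53, -160, 150] [ 0.63  0.6  -0.53  2.2   1.3   0.23 -1.06] 0.0 0.0
20 [-53, -160, 150] [-1.47 -0.37  1.32  2.43  0.97  0.56 -0.92] 214.1 0.085
20 [-30, -160, 166] [ 0.58  0.57 -0.47  2.13  0.93  0.23 -0.7 ] 0.0 0.0
20 [-30, -160, 166] [-1.48 -0.37  1.32  2.39  0.93  0.58 -0.88] 216.9 0.094
20 [-10, -160, 180] [ 0.48  0.55 -0.33  2.07  0.5   0.23 -0.29] 0.0 0.0
20 [-10, -160, 180] [-1.49 -0.37  1.32  2.35  0.9   0.6  -0.84] 220.0 0.103
35 [-53, -160, 150] [ 0.35  0.46  0.02  2.15 -1.1   0.23  1.39] 67.8 0.149
35 [-53, -160, 150] [-1.44 -0.37  1.32  2.47  1.31  0.44 -1.22] 207.0 0.03
35 [-30, -160, 166] [ 0.3   0.47  0.05  2.12 -1.1   0.23  1.36] 57.8
[... 1274 characters left out ...]
p.float64(3.8131724593878115e-13), -250, -160, 600, 30, array([-0.1 , -0.37,  0.34,  1.84,  0.02,  1.14,  0.21]))
(np.float64(0.34798457670556004), np.float64(2.8457214390443806e-13), -250, 200, 400, 30, array([-1.37, -0.06,  0.35,  2.21,  0.66,  0.83, -1.47]))
(np.float64(0.3905183603556778), np.float64(2.5776155819154743e-13), -250, 350, 500, 30, array([-1.52,  0.1 ,  0.39,  1.76,  0.49,  1.12, -1.36]))
(np.float64(0.4089341776499682), np.float64(4.0419827920822775e-13), -250, 0, 400, 30, array([-1.01, -0.37,  0.41,  2.38,  0.66,  0.77, -1.04]))
(np.float64(0.4126446427715759), np.float64(2.604892696897332e-13), -250, -160, 500, 30, array([-0.17, -0.37,  0.41,  2.1 ,  0.05,  0.87,  0.2 ]))
```

Run:
```python
from kin import *
q0=ctrl.read_state()["qpos"]
for z1,a1 in((500,30),(600,30),(500,15),(600,10)):
  q,e=walk(q0,*tgt([-250,-160,z1],a1),12)
  for W2,a in(([-70,-163,250],15),([-70,-163,250],8),([-100,-163,350],10)):
    q2,e2=walk(q,*tgt(W2,a),12);q3,e3=walk(q2,*tgt([-60,-163,165],a),8);q4,e4=walk(q3,*tgt([0,-163,170],a),8)
    print(z1,a1,W2,a,q.round(2),round(e,1),q2.round(2),round(e2,1),q3.round(2),round(e3,1),q4.round(2),round(e4,1))
from h import go
for z,a in((500,30),(600,30)):
    a=np.radians(a);go([-250,-160,z],frame([np.sin(a),0,-np.cos(a)],[np.cos(a),0,np.sin(a)]))
```

```text
500 30 [-70, -163, 250] 15 [-0.17 -0.37  0.41  2.1   0.05  0.87  0.2 ] 0.0 [-0.12  0.41  0.55  2.08 -0.59  0.53  0.81] 0.0 [ 0.05  0.54  0.32  2.14 -0.8   0.32  1.  ] 0.0 [-0.03  0.6   0.4   1.99 -0.74  0.43  0.9 ] 0.0
500 30 [-70, -163, 250] 8 [-0.17 -0.37  0.41  2.1   0.05  0.87  0.2 ] 0.0 [-0.14  0.45  0.55  1.97 -0.44  0.69  0.65] 0.0 [-0.04  0.58  0.42  2.03 -0.57  0.5   0.76] 0.0 [-0.07  0.64  0.45  1.88 -0.55  0.6   0.7 ] 0.0
500 30 [-100, -163, 350] 10 [-0.17 -0.37  0.41  2.1   0.05  0.87  0.2 ] 0.0 [-0.18  0.26  0.58  1.92 -0.26  0.85  0.49] 0.0 [ 0.02  0.56  0.35  2.06 -0.56  0.43  0.76] 0.0 [-0.02  0.62  0.39  1.91 -0.54  0.54  0.69] 0.0
600 30 [-70, -163, 250] 15 [-0.1  -0.37  0.34  1.84  0.02  1.14  0.21] 0.0 [-0.04  0.39  0.42  2.07 -0.49  0.51  0.71] 0.0 [ 0.11  0.53  0.22  2.14 -0.66  0.29  0.86] 0.0 [ 0.04  0.59  0.3   1.98 -0.62  0.4   0.78] 0.0
600 30 [-70, -163, 250] 8 [-0.1  -0.37  0.34  1.84  0.02  1.14  0.21] 0.0 [-0.06  0.43  0.44  1.97 -0.36  0.67  0.56] 0.0 [ 0.03  0.57  0.33  2.03 -0.47  0.47  0.66] 0.0 [-0.01  0.63  0.36  1.87 -0.45  0.58  0.6 ] 0.0
600 30
[... 1112 characters left out ...]
3, 250] 8 [-1.02 -0.37  0.85  1.62  0.31  1.59 -0.19] 0.0 [-1.47 -0.37  1.32  2.22  0.61  0.83 -0.55] 159.1 [-1.48 -0.37  1.32  2.34  0.71  0.73 -0.67] 217.5 [-1.51 -0.37  1.32  2.29  0.71  0.75 -0.67] 252.3
600 10 [-100, -163, 350] 10 [-1.02 -0.37  0.85  1.62  0.31  1.59 -0.19] 0.0 [-1.46 -0.37  1.32  2.07  0.52  0.96 -0.41] 84.1 [-1.48 -0.37  1.32  2.35  0.74  0.7  -0.7 ] 213.8 [-1.51 -0.37  1.32  2.3   0.74  0.73 -0.7 ] 248.5
trans first [ -23.   -37.4 -106. ] rotvec [-0.368  0.039  0.005] trans after rot [ -18.7    3.6 -113.1] target [ 343.3 -137.1  483.8]
trans first [ -26.9  -21.9 -204.7] rotvec [-0.368  0.039  0.005] trans after rot [ -18.7   53.6 -199.7] target [ 343.3 -137.1  583.8]
```

Arm joints 2 and 3 are pinned at their limits. The model says that rising while leaning (z 500, 30°) frees them, so I'll do that.

>>> tcp_steps([
  [[-3,0,-14,-0.047,0.005,0,0],[-3,0,-14,-0.047,0.005,0,0],[-3,0,-14,-0.047,0.005,0,0],[-2,0,-14,-0.047,0.005,0,0],[-2,0,-14,-0.047,0.005,0,0],[-2,0,-14,-0.047,0.005,0,0],[-2,0,-14,-0.047,0.005,0,0],[-2,4,-14,-0.047,0.005,0,0],[0,0,0,0,0,0,0]],
])

```text
clock: 16.3
eef_pos: [362.6, -138.5, 491.3]
tool_rot: [2.613, 0.002, 1.528]
force: [-0.3, 0.1, 0.0]
width: -0.2
gripper_force: 0.0
```

Run:
```python
from kin import *
from h import st,go
st();q=ctrl.read_state()["qpos"]
a=np.radians(30);go([-250,-160,500],frame([np.sin(a),0,-np.cos(a)],[np.cos(a),0,np.sin(a)]))
q2,e2=walk(q,*tgt([-70,-163,250],10),12);q3,e3=walk(q2,*tgt([-60,-163,165],10),8);print(q2.round(2),e2,q3.round(2),e3)
a=np.radians(10);go([-70,-163,250],frame([np.sin(a),0,-np.cos(a)],[np.cos(a),0,np.sin(a)]))
```

```text
t 16.3 grip kiln [-230.7 -160.6  507.4] z [ 0.504 -0.003 -0.864] y [ 0.864 -0.002  0.504] F tool [ 0.1 -0.3 -0.2] w -0.2 0.0 q [-0.35 -0.37  0.5   2.06  0.15  0.88  0.06]
trans first [  0.6 -20.5  -3.3] rotvec [ 0.005  0.003 -0.002] trans after rot [  0.6 -20.5  -3.2] target [ 343.3 -137.1  483.8]
[-0.25  0.48  0.74  2.   -0.61  0.69  0.83] 2.7408903977723625e-13 [-0.13  0.6   0.57  2.07 -0.8   0.51  0.99] 3.791928993486617e-13
trans first [ -1.3   2.5 302.2] rotvec [ 0.354  0.003 -0.002] trans after rot [ -2.4 107.1 282.6] target [ 516.9 -146.9  231.6]
```

>>> tcp_steps([
  [[0,5.5,30,0.035,0,0,0],[0,5.5,30,0.035,0,0,0],[0,5.5,30,0.035,0,0,0],[0,5.5,30,0.035,0,0,0],[0,5.5,30,0.035,0,0,0],[0,5.5,30,0.035,0,0,0],[0,5.5,30,0.035,0,0,0],[0,5.5,30,0.035,0,0,0],[0,5.5,30,0.035,0,0,0],[0,0,0,0,0,0,0],[0,0,0,0,0,0,0]],
])

```text
clock: 17.4
eef_pos: [510.8, -138.7, 259.8]
tool_rot: [2.932, 0.003, 1.541]
force: [0.2, -0.2, 0.5]
width: 0.1
gripper_force: 0.0
```

Run:
```python
from kin import *
from h import st,go
st()
a=np.radians(10);go([-60,-163,165],frame([np.sin(a),0,-np.cos(a)],[np.cos(a),0,np.sin(a)]))
```

```text
t 17.4 grip kiln [ -77.1 -155.1  278.1] z [ 0.208 -0.001 -0.978] y [0.978 0.01  0.208] F tool [-0.2  0.3 -0.4] w 0.1 0.0 q [-0.31  0.41  0.76  2.02 -0.57  0.69  0.77]
trans first [ -7.7  -7.6 114.1] rotvec [0.035 0.001 0.009] trans after rot [ -7.9  -3.5 114.3] target [ 526.9 -147.3  146.6]
```

>>> tcp_steps([
  [[-8,-3,20,0,0,0,0],[0,0,30,0,0,0,0],[0,0,30,0,0,0,0],[0,0,27,0,0,0,0],[0,0,0,0,0,0,0],[0,0,0,0,0,0,0]],
])

```text
clock: 18.0
eef_pos: [530.5, -148.9, 156.8]
tool_rot: [2.928, 0.002, 1.539]
force: [-0.4, 0.2, -0.3]
width: 0.4
gripper_force: 0.0
```

Run:
```python
from h import *
st()
s=ctrl.get_image('side');t=ctrl.get_image('top')
cv2.imwrite('pics/f.png',cv2.hconcat([cv2.resize(s[100:260,200:340],(350,400),interpolation=2),cv2.resize(t[150:250,230:330],(400,400),interpolation=2)]))
```

```text
t 18.0 grip kiln [ -57.1 -164.4  175.1] z [ 0.212 -0.001 -0.977] y [0.977 0.007 0.212] F tool [ 0.2 -0.4  0.2] w 0.4 0.0 q [-0.11  0.57  0.54  2.08 -0.81  0.48  1.  ]
```

View pics/f.png

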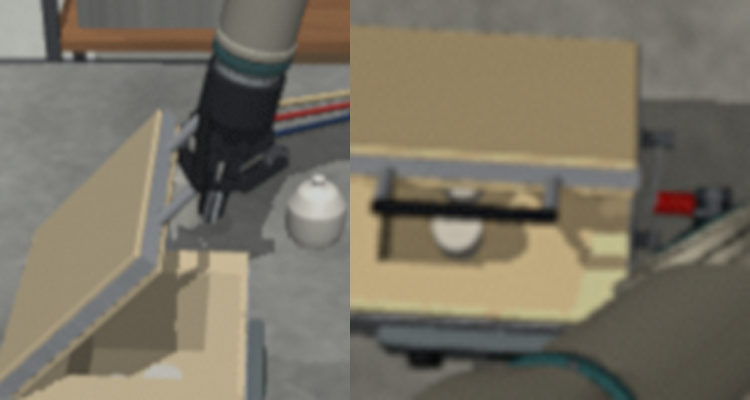

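The top crop shows the red barrel around full-image (311,201), with the closed fingers just in front of it and outboard. I'll push rearward in small steps.

>>> tcp_steps([
  [[0,3,0.6,0,0,0,0],[0,3,0.6,0,0,0,0],[0,3,0.6,0,0,0,0],[0,3,0.6,0,0,0,0],[0,3,0.6,0,0,0,0],[0,3,0.6,0,0,0,0],[0,0,0,0,0,0,0]],
])

```text
clock: 18.8
eef_pos: [549.2, -149.5, 155.2]
tool_rot: [2.929, 0.002, 1.539]
force: [0.4, -1.6, 0.4]
width: 0.0
gripper_force: 0.0
```

```bash
python3 -c "
from h import *
st()"
```

```text
t 18.8 grip kiln [ -38.3 -164.4  173.5] z [ 0.211 -0.    -0.978] y [0.977 0.007 0.211] F tool [-1.6  0.5 -0.3] w 0.0 0.0 q [-0.12  0.6   0.55  2.03 -0.8   0.5   0.98]
```

>>> tcp_steps([
  [[0,3,0.6,0,0,0,0],[0,3,0.6,0,0,0,0],[0,3,0.6,0,0,0,0],[0,3,0.6,0,0,0,0],[0,0,0,0,0,0,0]],
])

```text
clock: 19.3
eef_pos: [560.3, -149.9, 154.9]
tool_rot: [2.931, 0.001, 1.538]
force: [-1.5, 0.5, -2.5]
width: -0.2
gripper_force: 1.1
```

```bash
python3 -c "
from h import *
st()"
```

```text
t 19.3 grip kiln [ -27.2 -164.3  173.2] z [ 0.209 -0.    -0.978] y [0.978 0.007 0.209] F tool [ 0.4 -2.   2.1] w -0.2 1.0882915556430817 q [-0.13  0.62  0.56  2.   -0.8   0.52  0.96]
```

>>> tcp_steps([
  [[0,2,0.4,0,0,0,0],[0,2,0.4,0,0,0,0],[0,2,0.4,0,0,0,0],[0,2,0.4,0,0,0,0],[0,2,0.4,0,0,0,0],[0,0,0,0,0,0,0]],
])

```text
clock: 19.9
eef_pos: [571.6, -150.2, 155.7]
tool_rot: [2.929, 0.002, 1.539]
force: [-0.8, 0.1, -1.4]
width: 0.1
gripper_force: 0.6
```

```bash
python3 -c "
from h import *
st()"
```

```text
t 19.9 grip kiln [ -15.9 -164.2  174. ] z [ 0.211 -0.    -0.977] y [0.977 0.007 0.211] F tool [ 0.  -1.1  1.2] w 0.1 0.586161632090807 q [-0.13  0.63  0.56  1.97 -0.79  0.54  0.94]
```

>>> tcp_steps([
  [[0,2,0.4,0,0,0,0],[0,2,0.4,0,0,0,0],[0,2,0.4,0,0,0,0],[0,2,0.4,0,0,0,0],[0,2,0.4,0,0,0,0],[0,0,0,0,0,0,0]],
])

```text
clock: 20.5
eef_pos: [581.8, -150.6, 155.9]
tool_rot: [2.929, 0.002, 1.538]
force: [-2.4, 0.0, -1.4]
width: -0.0
gripper_force: 1.4
```

```bash
python3 -c "
from h import *
st()
t=ctrl.get_image('top')
print(blob(t,(0,150,40),(8,255,255),(295,170,335,212)))
cv2.imwrite('pics/g.png',cv2.hconcat([cv2.resize(t[150:250,230:330],(400,400),interpolation=2)]))"
```

```text
t 20.5 grip kiln [  -5.7 -164.2  174.1] z [ 0.211 -0.    -0.977] y [0.977 0.007 0.211] F tool [-0.1 -2.7  0.9] w -0.0 1.3820378109812737 q [-0.14  0.64  0.57  1.95 -0.79  0.55  0.93]h.py:14: RuntimeWarning: Mean of empty slice.
  v,u=np.nonzero(m);return np.array([u.mean()+x0,v.mean()+y0]),len(u),(u.min()+x0,v.min()+y0,u.max()+x0,v.max()+y0)
  ret = ret.dtype.type(ret / rcount)
Traceback (most recent call last):
  File "h.py", line 14, in blob
    v,u=np.nonzero(m);return np.array([u.mean()+x0,v.mean()+y0]),len(u),(u.min()+x0,v.min()+y0,u.max()+x0,v.max()+y0)
                                                                         ~~~~~^^
ValueError: zero-size array to reduction operation minimum which has no identity
```

>>> tcp_steps([
  [[0,2,0.4,0,0,0,0],[0,2,0.4,0,0,0,0],[0,1,0.2,0,0,0,0],[0,0,0,0,0,0,0],[0,0,0,0,0,0,0],[0,0,0,0,0,0,0]],
])

```text
clock: 21.15
eef_pos: [587.2, -150.9, 156.3]
tool_rot: [2.928, 0.002, 1.538]
force: [-1.0, 0.6, -0.3]
width: -0.2
gripper_force: 0.5
```

>>> tcp_steps([
  [[0,-10,-2,0,0,0,0],[0,-15,-3,0,0,0,0],[0,-20,-4,0,0,0,0],[-15,-15,-15,0,0,0,0],[-10,0,-40,0,0,0,0],[0,-10,-40,0,0,0,0],[0,0,0,0,0,0,0]],
])

```text
clock: 21.85
eef_pos: [495.6, -175.2, 247.4]
tool_rot: [2.921, 0.003, 1.535]
force: [1.0, -0.8, 0.9]
width: -0.3
gripper_force: 0.0
```

```bash
python3 -c "
from h import *
st()
s=ctrl.get_image('side');t=ctrl.get_image('top')
cv2.imwrite('pics/g.png',cv2.hconcat([cv2.resize(s[100:260,200:340],(350,400),interpolation=2),cv2.resize(t[150:250,230:330],(400,400),interpolation=2)]))"
```

```text
t 21.85 grip kiln [ -91.1 -192.1  265.6] z [ 0.219 -0.002 -0.976] y [0.976 0.004 0.219] F tool [-0.8  1.2 -0.7] w -0.3 0.0 q [-0.2   0.42  0.73  2.05 -0.61  0.66  0.89]
```

View pics/g.png

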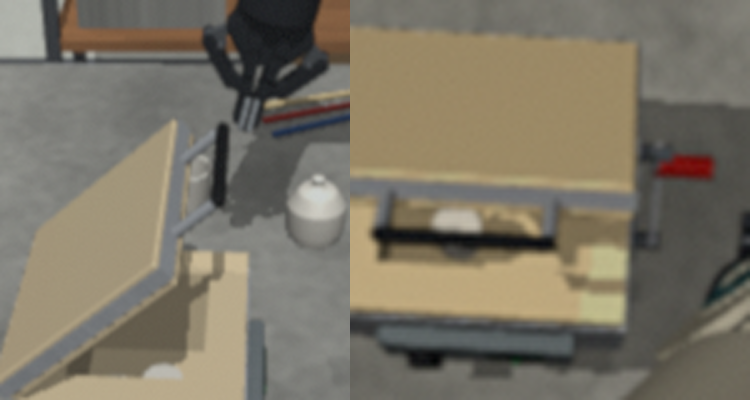

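Add to h.py:
```python
def handle(L):
    th=np.radians(48)-L;return np.array([95-238*np.cos(th)+12*np.sin(th),0,155+238*np.sin(th)+12*np.cos(th)])
```

```bash
python3 -c "
from h import *
t=ctrl.get_image('top')
print(blob(t,(0,150,60),(8,255,255),(300,170,335,212))[0],blob(t,(0,0,0),(179,255,40),(225,196,290,220)))
for L in(0,.05,.1,.15,.2,.25,.3):print(L,handle(L).round(),proj('top',kw(handle(L))).round(1))
for x in(-8,10,15,20,30):print(x,proj('top',kw(np.array([x,-152,177]))).round(1))"
```

```text
[314.18333333 191.21666667] (array([257.57264957, 209.4957265 ]), 117, (np.int64(236), np.int64(207), np.int64(280), np.int64(211)))
0 [-55.   0. 340.] [[258.5 202.9]]
0.05 [-64.   0. 332.] [[258.4 206.9]]
0.1 [-73.   0. 324.] [[258.3 210.8]]
0.15 [-81.   0. 315.] [[258.3 214.5]]
0.2 [-89.   0. 306.] [[258.3 218. ]]
0.25 [-96.   0. 297.] [[258.2 221.4]]
0.3 [-103.    0.  287.] [[258.3 224.5]]
-8 [[314.2 201.1]]
10 [[314.5 195.1]]
15 [[314.6 193.4]]
20 [[314.6 191.7]]
30 [[314.8 188.4]]
```

Run:
```python
from kin import *
from h import handle,st
q0=ctrl.read_state()["qpos"]
H=handle(.085)
for a0,a1 in((-35,5),(-30,0),(-25,0),(-20,0),(-30,8)):
    zt=F(a0)[:,2];zk=np.array([np.sin(np.radians(a0)),0,-np.cos(np.radians(a0))])
    q1,e1=walk(q0,*tgt([-110,-170,480],0),10)
    q2,e2=walk(q1,*tgt(H-zk*110,a0),10);q3,e3=walk(q2,*tgt(H,a0),6)
    q=q3;E=0
    for L in np.linspace(.085,.838,20):
        q,e=step(q,*tgt(handle(L),a0+(a1-a0)*(L-.085)/.753),30);E=max(E,e)
    print(a0,a1,q1.round(2),round(e1,1),q2.round(2),round(e2,1),q3.round(2),round(e3,1),q.round(2),round(E,1))
```

```text
-35 5 [-0.4   0.31  0.94  1.55 -0.25  1.41  0.51] 0.0 [ 0.18  0.66 -0.33  0.9  -0.01  1.98 -0.29] 72.1 [ 0.12  0.73 -0.34  1.29  0.09  1.75 -0.25] 0.0 [ 0.07  0.46 -0.24  2.22  0.32  0.4  -0.48] 0.0
-30 0 [-0.4   0.31  0.94  1.55 -0.25  1.41  0.51] 0.0 [-0.25  0.75  0.5   1.01 -0.26  1.98  0.14] 0.0 [-0.31  0.7   0.5   1.37 -0.25  1.67  0.17] 0.0 [-0.4   0.52  0.43  2.16 -0.41  0.54  0.3 ] 0.0
-25 0 [-0.4   0.31  0.94  1.55 -0.25  1.41  0.51] 0.0 [-0.4   0.73  0.81  1.11 -0.39  1.91  0.29] 0.0 [-0.47  0.72  0.81  1.44 -0.39  1.62  0.34] 0.0 [-0.58  0.58  0.72  2.16 -0.66  0.63  0.58] 0.0
-20 0 [-0.4   0.31  0.94  1.55 -0.25  1.41  0.51] 0.0 [-0.45  0.66  0.83  1.21 -0.38  1.8   0.28] 0.0 [-0.51  0.67  0.82  1.5  -0.39  1.52  0.33] 0.0 [-0.57  0.58  0.71  2.16 -0.66  0.62  0.57] 0.0
-30 8 [-0.4   0.31  0.94  1.55 -0.25  1.41  0.51] 0.0 [-0.25  0.75  0.5   1.01 -0.26  1.98  0.14] 0.0 [-0.31  0.7   0.5   1.37 -0.25  1.67  0.17] 0.0 [-0.37  0.47  0.36  2.28 -0.47  0.32  0.34] 0.0
```

```bash
python3 -c "
from h import *
go([-110,-170,480],frame([0,0,-1],[1,0,0]))"
```

```text
trans first [  19.    24.1 -218.2] rotvec [0.214 0.    0.007] trans after rot [  19.   -22.8 -218.3] target [ 473.5 -152.2  461.3]
```

>>> tcp_steps([
  [[0,0,-30,0.035,0,0,0],[0,0,-40,0.035,0,0,20],[3,0,-40,0.035,0,0,45],[5,0,-40,0.035,0,0,45],[5,0,-40,0.035,0,0,45],[6,0,-30,0.039,0,0.007,45],[0,0,0,0,0,0,45],[0,0,0,0,0,0,45]],
])

```text
clock: 22.8
eef_pos: [469.1, -151.8, 459.6]
tool_rot: [-3.139, 0.001, 1.533]
force: [0.1, 0.1, -0.2]
width: 45.0
gripper_force: 0.0
```

```bash
python3 -c "
from h import *
st();a=np.radians(-25);z=np.array([np.sin(a),0,-np.cos(a)]);r=frame(z,[np.cos(a),0,np.sin(a)])
go(handle(.085)-90*z,r)"
```

```text
t 22.8 grip kiln [-114.3 -169.8  478.3] z [-0.003 -0.001 -1.   ] y [ 1.     0.001 -0.003] F tool [0.1 0.1 0.2] w 45.0 0.0 q [-0.42  0.3   0.95  1.57 -0.24  1.4   0.5 ]
trans first [169.8  74.3  68.1] rotvec [0.434 0.001 0.001] trans after rot [169.8  96.   30.8] target [549.7  15.  391.1]
```

>>> tcp_steps([
  [[28,12,0,0.03,0,0,45],[28,12,0,0.03,0,0,45],[28,12,2,0.03,0,0,45],[28,12,5,0.03,0,0,45],[28,12,10,0.03,0,0,45],[28,12,10,0.03,0,0,45],[0,0,0,0.08,0,0,45],[0,0,0,0.09,0,0,45],[0,0,0,0.08,0,0,45],[0,0,0,0,0,0,45]],
])

```text
clock: 23.8
eef_pos: [544.2, 12.6, 423.7]
tool_rot: [-2.703, 0.002, 1.531]
force: [-0.5, -0.0, -1.8]
width: 45.1
gripper_force: 0.0
```

```bash
python3 -c "
from h import *
st();a=np.radians(-25);z=np.array([np.sin(a),0,-np.cos(a)]);r=frame(z,[np.cos(a),0,np.sin(a)])
go(handle(.085),r)"
```

```text
t 23.8 grip kiln [-37.8  -2.6 440.7] z [-0.425 -0.001 -0.905] y [ 0.905 -0.002 -0.425] F tool [-0.   0.3  1.9] w 45.1 0.0 q [-0.42  0.7   0.81  1.14 -0.37  1.91  0.28]
trans first [  2.8  19.  117.3] rotvec [-0.003  0.001 -0.002] trans after rot [  2.6  18.7 117.3] target [511.7  16.5 309.5]
```

>>> tcp_steps([
  [[2.5,19,0,0,0,0,45],[0,0,30,0,0,0,45],[0,0,30,0,0,0,45],[0,0,22,0,0,0,45],[0,0,0,0,0,0,45],[0,0,0,0,0,0,45]],
])

```text
clock: 24.4
eef_pos: [526.5, 15.8, 346.1]
tool_rot: [-2.711, 0.001, 1.531]
force: [0.7, -0.3, 1.1]
width: 44.8
gripper_force: 0.0
```

```bash
python3 -c "
from h import *
st();a=np.radians(-25);z=np.array([np.sin(a),0,-np.cos(a)]);r=frame(z,[np.cos(a),0,np.sin(a)])
go(handle(.085),r)
s=ctrl.get_image('side');print(proj('side',kw(handle(.085))),proj('side',kw(handle(.085)+[0,55,0])))
cv2.imwrite('pics/i.png',cv2.resize(s[80:220,200:340],(560,560),interpolation=2))"
```

```text
t 24.4 grip kiln [-5.570e+01 -1.000e-01  3.631e+02] z [-0.418 -0.001 -0.909] y [ 0.909 -0.001 -0.418] F tool [-0.3  0.2 -1.3] w 44.8 0.0 q [-0.46  0.71  0.8   1.35 -0.38  1.71  0.31]
trans first [ 0.1  1.8 39.5] rotvec [ 0.005  0.001 -0.001] trans after rot [ 0.1  2.  39.4] target [511.7  16.5 309.5]
[[287.90135168 164.05709801]] [[286.92546974 179.08353215]]
```

View pics/i.png

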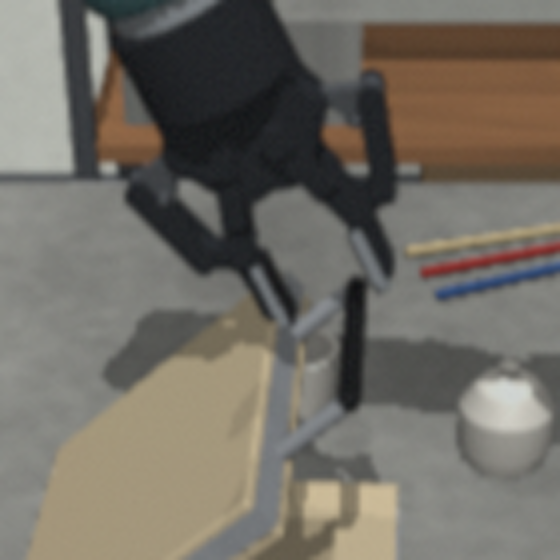

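The side crop shows the bar's midpoint at about full-image (288,165), where the model puts it. The open fingers line up to straddle it, so I advance and close.

>>> tcp_steps([
  [[0,2,10,0,0,0,45],[0,0,10,0,0,0,45],[0,0,10,0,0,0,45],[0,0,10,0,0,0,45],[0,0,0,0,0,0,45],[0,0,0,0,0,0,24],[0,0,0,0,0,0,24],[0,0,0,0,0,0,24]],
])

```text
clock: 25.25
eef_pos: [512.1, 16.2, 308.9]
tool_rot: [-2.711, 0.001, 1.531]
force: [-0.6, -1.0, 0.3]
width: 24.0
gripper_force: 0.0
```

```bash
python3 -c "
from h import *
st()"
```

```text
t 25.25 grip kiln [-7.010e+01 -3.000e-01  3.259e+02] z [-0.418 -0.001 -0.909] y [ 0.909 -0.001 -0.418] F tool [-1.  -0.6 -0.1] w 24.0 0.0 q [-0.48  0.72  0.8   1.45 -0.39  1.61  0.32]
```

>>> tcp_steps([
  [[0,0,0,0,0,0,17],[0,0,0,0,0,0,17],[0,0,0,0,0,0,13],[0,0,0,0,0,0,13]],
])

```text
clock: 25.65
eef_pos: [511.8, 16.3, 308.7]
tool_rot: [-2.71, 0.001, 1.531]
force: [-0.0, 1.1, -0.2]
width: 13.0
gripper_force: 0.0
```

```bash
python3 -c "
from h import *
st()"
```

```text
t 25.65 grip kiln [-7.040e+01 -2.000e-01  3.257e+02] z [-0.418 -0.001 -0.908] y [ 0.908 -0.001 -0.418] F tool [1.1 0.  0.2] w 13.0 0.0 q [-0.48  0.72  0.8   1.45 -0.39  1.61  0.32]
```

Closed to 13 mm with no contact, so it is well centred, unless it has missed. Closing fully.

>>> tcp_steps([
  [[0,0,0,0,0,0,5],[0,0,0,0,0,0,0],[0,0,0,0,0,0,0]],
])

```text
clock: 25.95
eef_pos: [511.4, 16.3, 308.8]
tool_rot: [-2.709, 0.001, 1.531]
force: [-3.0, 0.7, 1.8]
width: 9.5
gripper_force: 58.4
```

Run:
```python
from h import *
st();s=ctrl.read_state();Rc=R.from_euler('xyz',s["tool_rot"])
g=KR.inv().apply(s["eef_pos"]-Rc.as_matrix()[:,2]*18.7-KX);print("L est from grip",[ (L,np.linalg.norm((g-handle(L))[[0,2]]).round(1)) for L in(.06,.07,.08,.09,.1)])
print(np.hypot(g[0]-95,g[2]-155))
```

```text
t 25.95 grip kiln [-7.080e+01 -2.000e-01  3.258e+02] z [-0.419 -0.001 -0.908] y [ 0.908 -0.001 -0.419] F tool [ 0.6 -3.5 -0.4] w 9.5 58.39612305164337 q [-0.48  0.72  0.8   1.45 -0.38  1.61  0.32]
L est from grip [(0.06, np.float64(6.7)), (0.07, np.float64(4.3)), (0.08, np.float64(1.9)), (0.09, np.float64(0.6)), (0.1, np.float64(2.9))]
238.0112557141802
```

Add to h.py:
```python
def arc(L0,a0,dL,da,n):
    L,a=L0,a0
    for k in range(n):
        d=handle(L+dL)-handle(L);y=np.array([np.cos(a),0,np.sin(a)]);z=np.array([np.sin(a),0,-np.cos(a)])
        print([0,round(d@y,1),round(d@z,1),-round(da,3)],end=' ');L+=dL;a+=da
    print("->",L,a,handle(L).round(1))
def where():
    s=ctrl.read_state();Rc=R.from_euler('xyz',s["tool_rot"]).as_matrix();g=KR.inv().apply(s["eef_pos"]-Rc[:,2]*18.7-KX);z=KR.inv().apply(Rc[:,2])
    L=np.radians(48)-np.arctan2(g[2]-155,95-g[0])+np.arctan2(12,238);a=np.arctan2(z[0],-z[2])
    print("L",L.round(3),"a",a.round(3),"r",np.hypot(g[0]-95,g[2]-155).round(1),"y",g[1].round(1));return L,a
```

```bash
python3 -c "
from h import *
st();L,a=where();arc(L,a,.02,.012,12)"
```

```text
t 25.95 grip kiln [-7.080e+01 -2.000e-01  3.258e+02] z [-0.419 -0.001 -0.908] y [ 0.908 -0.001 -0.419] F tool [ 0.6 -3.5 -0.4] w 9.5 58.39612305164337 q [-0.48  0.72  0.8   1.45 -0.38  1.61  0.32]
L 0.088 a -0.432 r 238.0 y -0.2
[0, np.float64(-1.7), np.float64(4.5), -0.012] [0, np.float64(-1.6), np.float64(4.5), -0.012] [0, np.float64(-1.6), np.float64(4.5), -0.012] [0, np.float64(-1.6), np.float64(4.5), -0.012] [0, np.float64(-1.5), np.float64(4.5), -0.012] [0, np.float64(-1.5), np.float64(4.5), -0.012] [0, np.float64(-1.5), np.float64(4.5), -0.012] [0, np.float64(-1.4), np.float64(4.6), -0.012] [0, np.float64(-1.4), np.float64(4.6), -0.012] [0, np.float64(-1.3), np.float64(4.6), -0.012] [0, np.float64(-1.3), np.float64(4.6), -0.012] [0, np.float64(-1.3), np.float64(4.6), -0.012] -> 0.32797926680512646 -0.2884875014688356 [-106.9    0.   281.6]
```

```bash
sed -i 's/round(d@y,1)/round(float(d@y+18.7*da),1)/;s/round(d@z,1)/round(float(d@z),1)/' h.py
```

>>> tcp_steps([
  [[0,-1.4,4.5,-0.012,0,0,0],[0,-1.4,4.5,-0.012,0,0,0],[0,-1.4,4.5,-0.012,0,0,0],[0,-1.4,4.5,-0.012,0,0,0],[0,-1.3,4.5,-0.012,0,0,0],[0,0,0,0,0,0,0]],
])

```text
clock: 26.55
eef_pos: [495.7, 16.9, 290.2]
tool_rot: [-2.77, 0.001, 1.531]
force: [-3.5, -0.8, -1.1]
width: 10.2
gripper_force: 58.6
```

```bash
python3 -c "
from h import *
st();L,a=where();arc(L,a,.02,.012,12)"
```

```text
t 26.55 grip kiln [-8.760e+01 -1.000e-01  3.076e+02] z [-0.363 -0.001 -0.932] y [ 0.932 -0.001 -0.363] F tool [-0.9 -2.8  2.3] w 10.2 58.558655977249146 q [-0.52  0.67  0.81  1.57 -0.39  1.48  0.33]
L 0.192 a -0.372 r 238.0 y -0.1
[0, -1.2, 4.5, -0.012] [0, -1.2, 4.5, -0.012] [0, -1.2, 4.6, -0.012] [0, -1.1, 4.6, -0.012] [0, -1.1, 4.6, -0.012] [0, -1.1, 4.6, -0.012] [0, -1.0, 4.6, -0.012] [0, -1.0, 4.6, -0.012] [0, -1.0, 4.6, -0.012] [0, -0.9, 4.6, -0.012] [0, -0.9, 4.6, -0.012] [0, -0.8, 4.6, -0.012] -> 0.43185241409328395 -0.22788705679739746 [-118.9    0.   260. ]
```

Tracking well.

>>> tcp_steps([
  [[0,-1.2,4.5,-0.012,0,0,0],[0,-1.2,4.5,-0.012,0,0,0],[0,-1.2,4.6,-0.012,0,0,0],[0,-1.1,4.6,-0.012,0,0,0],[0,-1.1,4.6,-0.012,0,0,0],[0,-1.1,4.6,-0.012,0,0,0],[0,-1,4.6,-0.012,0,0,0],[0,-1,4.6,-0.012,0,0,0],[0,-1,4.6,-0.012,0,0,0],[0,-0.9,4.6,-0.012,0,0,0],[0,-0.9,4.6,-0.012,0,0,0],[0,0,0,0,0,0,0]],
])

```text
clock: 27.75
eef_pos: [469.2, 18.0, 245.7]
tool_rot: [-2.901, 0.001, 1.531]
force: [-4.8, -0.0, -2.3]
width: 10.2
gripper_force: 59.3
```

```bash
python3 -c "
from h import *
st();L,a=where();arc(L,a,.02,.012,12)"
```

```text
t 27.75 grip kiln [-1.164e+02 -1.000e-01  2.638e+02] z [-0.238 -0.001 -0.971] y [ 0.971 -0.001 -0.238] F tool [-0.2 -4.1  3.4] w 10.2 59.290589690208435 q [-0.59  0.61  0.82  1.8  -0.43  1.19  0.37]
L 0.413 a -0.24 r 237.8 y -0.1
[0, -0.8, 4.6, -0.012] [0, -0.8, 4.7, -0.012] [0, -0.8, 4.7, -0.012] [0, -0.7, 4.7, -0.012] [0, -0.7, 4.7, -0.012] [0, -0.7, 4.7, -0.012] [0, -0.6, 4.7, -0.012] [0, -0.6, 4.7, -0.012] [0, -0.5, 4.7, -0.012] [0, -0.5, 4.7, -0.012] [0, -0.5, 4.7, -0.012] [0, -0.4, 4.7, -0.012] -> 0.6528193795990822 -0.09618409013543876 [-136.7    0.   210.6]
```

>>> tcp_steps([
  [[0,-0.8,4.6,-0.012,0,0,0],[0,-0.8,4.7,-0.012,0,0,0],[0,-0.8,4.7,-0.012,0,0,0],[0,-0.7,4.7,-0.012,0,0,0],[0,-0.7,4.7,-0.012,0,0,0],[0,-0.7,4.7,-0.012,0,0,0],[0,-0.6,4.7,-0.012,0,0,0],[0,-0.6,4.7,-0.012,0,0,0],[0,-0.5,4.7,-0.012,0,0,0],[0,-0.5,4.7,-0.012,0,0,0],[0,-0.5,4.7,-0.012,0,0,0],[0,0,0,0,0,0,0]],
])

```text
clock: 28.95
eef_pos: [453.0, 18.7, 196.3]
tool_rot: [-3.033, 0.001, 1.531]
force: [-4.7, 1.1, -4.3]
width: 10.0
gripper_force: 59.9
```

```bash
python3 -c "
from h import *
st();L,a=where();arc(L,a,.015,.006,12)"
```

```text
t 28.95 grip kiln [-1.351e+02 -1.000e-01  2.149e+02] z [-0.109 -0.001 -0.994] y [ 0.994 -0.001 -0.109] F tool [ 0.9 -4.3  4.8] w 10.0 59.94823157787323 q [-0.62  0.58  0.8   2.01 -0.51  0.89  0.43]
L 0.633 a -0.109 r 237.7 y -0.1
[0, -0.4, 3.5, -0.006] [0, -0.3, 3.5, -0.006] [0, -0.3, 3.5, -0.006] [0, -0.3, 3.6, -0.006] [0, -0.3, 3.6, -0.006] [0, -0.2, 3.6, -0.006] [0, -0.2, 3.6, -0.006] [0, -0.2, 3.6, -0.006] [0, -0.1, 3.6, -0.006] [0, -0.1, 3.6, -0.006] [0, -0.1, 3.6, -0.006] [0, -0.0, 3.6, -0.006] -> 0.8132702289713262 -0.03679759072331782 [-142.6    0.   172.8]
```

>>> tcp_steps([
  [[0,-0.4,3.5,-0.006,0,0,0],[0,-0.3,3.5,-0.006,0,0,0],[0,-0.3,3.5,-0.006,0,0,0],[0,-0.3,3.5,-0.006,0,0,0],[0,-0.3,3.5,-0.006,0,0,0],[0,-0.2,3.5,-0.006,0,0,0],[0,-0.2,3.5,-0.006,0,0,0],[0,-0.2,3.5,-0.006,0,0,0],[0,-0.1,3.5,-0.006,0,0,0],[0,-0.1,3.5,-0.006,0,0,0],[0,-0.1,3.5,-0.006,0,0,0],[0,0,0,0,0,0,0]],
])

```text
clock: 30.15
eef_pos: [447.5, 18.9, 158.3]
tool_rot: [-3.098, 0.001, 1.532]
force: [-5.3, 0.4, -3.2]
width: 10.2
gripper_force: 60.6
```

```bash
python3 -c "
from h import *
st();L,a=where()"
```

```text
t 30.15 grip kiln [-141.8   -0.   177. ] z [-0.043 -0.001 -0.999] y [ 0.999 -0.    -0.043] F tool [ 0.2 -5.1  3.4] w 10.2 60.57076156139374 q [-0.59  0.59  0.73  2.11 -0.6   0.71  0.51]
L 0.796 a -0.043 r 237.8 y -0.0
```

>>> tcp_steps([
  [[0,0,1.5,0,0,0,0],[0,0,1.5,0,0,0,0],[0,0,1.5,0,0,0,0],[0,0,0,0,0,0,0]],
])

```text
clock: 30.55
eef_pos: [447.1, 18.9, 153.8]
tool_rot: [-3.097, 0.001, 1.532]
force: [-4.5, 0.7, -3.1]
width: 10.0
gripper_force: 61.4
```

```bash
python3 -c "
from h import *
st();L,a=where()"
```

```text
t 30.55 grip kiln [-142.2   -0.   172.5] z [-0.044 -0.001 -0.999] y [ 0.999 -0.    -0.044] F tool [ 0.5 -4.4  3.3] w 10.0 61.42426550388336 q [-0.59  0.6   0.72  2.12 -0.61  0.7   0.52]
L 0.815 a -0.044 r 237.9 y -0.0
```

Continue down gently until it seats.

>>> tcp_steps([
  [[0,0,1.2,0,0,0,0],[0,0,1.2,0,0,0,0],[0,0,1.2,0,0,0,0],[0,0,1.2,0,0,0,0],[0,0,0,0,0,0,0]],
])

```text
clock: 31.05
eef_pos: [446.8, 18.9, 149.0]
tool_rot: [-3.097, 0.001, 1.532]
force: [-5.1, 1.2, -2.0]
width: 10.0
gripper_force: 61.5
```

```bash
python3 -c "
from h import *
st();L,a=where()"
```

```text
t 31.05 grip kiln [-142.5   -0.   167.7] z [-0.045 -0.001 -0.999] y [ 0.999 -0.    -0.045] F tool [ 1.  -5.1  2.2] w 10.0 61.50978147983551 q [-0.58  0.6   0.72  2.12 -0.62  0.69  0.53]
L 0.835 a -0.045 r 237.9 y -0.0
```

>>> tcp_steps([
  [[0,0,1,0,0,0,0],[0,0,1,0,0,0,0],[0,0,0,0,0,0,0]],
])

```text
clock: 31.35
eef_pos: [446.7, 19.0, 147.1]
tool_rot: [-3.097, 0.001, 1.532]
force: [-4.8, 1.3, -0.6]
width: 9.9
gripper_force: 61.6
```

```bash
python3 -c "
from h import *
st();L,a=where()"
```

```text
t 31.35 grip kiln [-142.6   -0.   165.7] z [-0.045 -0.001 -0.999] y [ 0.999 -0.    -0.045] F tool [ 1.1 -4.9  0.8] w 9.9 61.55025780200958 q [-0.58  0.61  0.71  2.12 -0.63  0.68  0.53]
L 0.843 a -0.045 r 237.9 y -0.0
```

>>> tcp_steps([
  [[0,0,1,0,0,0,0],[0,0,1,0,0,0,0],[0,0,0,0,0,0,0],[0,0,0,0,0,0,0]],
])

```text
clock: 31.75
eef_pos: [446.6, 19.0, 146.1]
tool_rot: [-3.097, -0.0, 1.531]
force: [-9.1, 2.6, 13.4]
width: 10.0
gripper_force: 62.9
```

```bash
python3 -c "
from h import *
st();L,a=where()"
```

```text
t 31.75 grip kiln [-142.6   -0.   164.8] z [-0.044  0.    -0.999] y [ 0.999 -0.    -0.044] F tool [  2.3  -9.8 -13. ] w 10.0 62.85205364227295 q [-0.57  0.61  0.71  2.12 -0.63  0.68  0.53]
L 0.847 a -0.044 r 237.8 y -0.0
```

>>> tcp_steps([
  [[0,0,1,0,0,0,0],[0,0,1,0,0,0,0],[0,0,0,0,0,0,0],[0,0,0,0,0,0,0]],
])

```text
clock: 32.15
eef_pos: [446.5, 19.0, 145.5]
tool_rot: [-3.098, -0.002, 1.531]
force: [-11.1, 2.2, 31.7]
width: 10.1
gripper_force: 65.5
```

```bash
python3 -c "
from h import *
st();L,a=where()"
```

```text
t 32.15 grip kiln [-142.7   -0.   164.2] z [-0.044  0.002 -0.999] y [ 0.999 -0.001 -0.044] F tool [  1.9 -12.5 -31.2] w 10.1 65.52987277507782 q [-0.57  0.61  0.71  2.13 -0.63  0.68  0.54]
L 0.85 a -0.044 r 237.9 y -0.0
```

Seated: the lid pushes back firmly. I'll relieve the press, open and withdraw upward.

>>> tcp_steps([
  [[0,0,-1.5,0,0,0,0],[0,0,-1.5,0,0,0,0],[0,0,0,0,0,0,20],[0,0,0,0,0,0,32],[0,0,0,0,0,0,32],[0,0,0,0,0,0,32],[0,0,0,0,0,0,32]],
])

```text
clock: 32.85
eef_pos: [448.2, 18.4, 146.6]
tool_rot: [-3.101, 0.002, 1.531]
force: [-0.1, 0.0, 0.3]
width: 31.8
gripper_force: 0.0
```

```bash
python3 -c "
from h import *
st();L,a=where()"
```

```text
t 32.85 grip kiln [-141.1   -0.5  165.3] z [-0.041 -0.002 -0.999] y [ 0.999 -0.001 -0.041] F tool [ 0.  -0.1 -0.3] w 31.8 0.0 q [-0.57  0.61  0.71  2.12 -0.63  0.68  0.53]
L 0.845 a -0.041 r 236.3 y -0.5
```

>>> tcp_steps([
  [[0,0,-5,0,0,0,32],[0,0,-10,0,0,0,32],[0,0,-20,0,0,0,32],[0,0,-30,0,0,0,32],[0,0,-30,0,0,0,32],[0,0,-30,0,0,0,32],[0,0,-30,0,0,0,32],[0,0,0,0,0,0,32],[0,0,0,0,0,0,32]],
])

```text
clock: 33.75
eef_pos: [454.3, 18.6, 302.2]
tool_rot: [-3.101, 0.0, 1.531]
force: [-0.5, -0.3, 0.3]
width: 32.2
gripper_force: 0.0
```

```bash
python3 -c "
from h import *
st()
s=ctrl.get_image('side');t=ctrl.get_image('top')
print(proj('top',kw(handle(.838))),proj('side',kw(handle(.838))))
cv2.imwrite('pics/j.png',cv2.hconcat([cv2.resize(s[120:400,180:400],(400,509)),cv2.resize(t[140:300,160:410],(400,256)) if 0 else cv2.copyMakeBorder(cv2.resize(t[140:300,160:410],(400,256)),0,253,0,0,0)]))"
```

```text
t 33.75 grip kiln [-1.350e+02 -1.000e-01  3.209e+02] z [-0.04  -0.    -0.999] y [ 0.999 -0.    -0.04 ] F tool [-0.3 -0.5 -0.2] w 32.2 0.0 q [-0.76  0.4   0.94  1.92 -0.37  1.05  0.3 ]
[[259.43518797 244.5569844 ]] [[319.74801905 225.42711413]]
```

View pics/j.png

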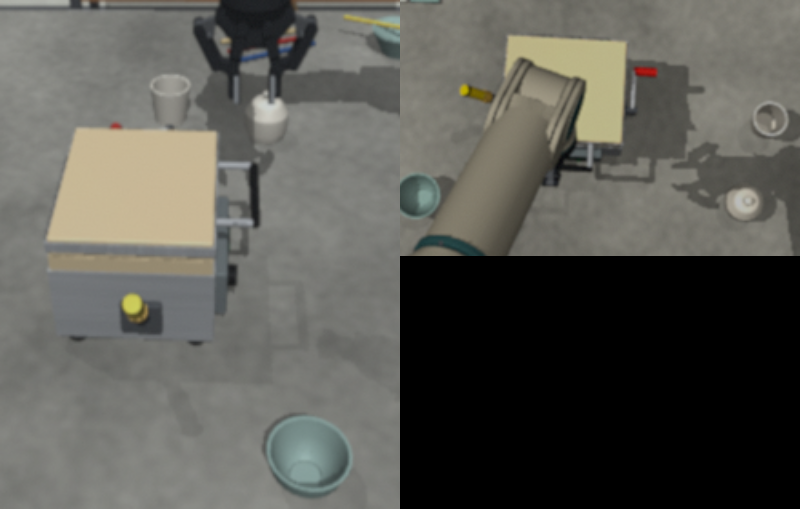

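The side view shows the lid lying flat on the rim, with an even brick band at about (210,262). The probe is seated at (253,287), the pottery has not moved, and the gripper is clear above.

```bash
python3 -c "
from cell import ctrl
print(ctrl.finish_job())"
```

```text
the job is handed in; nothing more can be done
None
```

The job is handed in, but no verdict came back: the probe was pulled 8.1 mm (12–13 N), held about a second, eased back to about 2.5 mm and let go; the stay was then broken with the lid still up, the lid lowered under control until shut, and the pottery left where it stood.

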